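# Knock the saddle brackets out of the nest and hang them to drain

## Robot

A 6-joint arm with a two-finger parallel gripper is mounted at the origin on the work surface. World frame = base frame: x ahead of the robot, y to its left, z up, the work surface at z = 0. Lengths are in mm, angles in rad, forces in N, time in s.
With the tool pointing down it reaches from about 250 to 800 mm from the base axis. Payload 3.9 kg.
Tool frame: the origin (TCP) lies at the centre of the arm's flange, where the gripper is bolted on; the fingertips stand 173 mm ahead of it and the grasp point (between the pads) lies 155 mm ahead of it; z points along the fingers, y is the direction in which the jaws open and shut (so a half turn about z gives the same grasp; the last joint's range is limited). The gripper opens to 85 mm and grips with 20 to 120 N. Pads are 22 mm wide; open, the fingers measure 114 mm over their backs; the gripper's body (76 mm by 85 mm) begins 54 mm behind the grasp point. The pads swing forward as they close: fully open they stand 13 mm farther back than shut.
Start: joints at [1.212, 0.26, -0.138, 1.173, 0, 1.571], TCP at [184.349, 491.56, 404.704] pointing down, gripper open.
Joint ranges: [-2.78, 2.78], [-0.83, 1.72], [-1.28, 1.37], [-1.9, 2.12], [-1.57, 1.48], [-3.14, 3.14]. Speed limits (rad/s): [2.57, 2.57, 3.14, 3.14, 3.14, 3.14].

## Interface

Orientations are given as a unit quaternion [w, x, y, z].
In Python, from rig import * gives the robot as it stands.
- The arm moves only by the tool jog_arm, never from a script. Its argument "commands" is a list of rows, each a list of 2 entries, a list of its own where there are three numbers: the shift along the tool's x, y, z in mm, then the turn about the tool's z in degrees. A call has 1 to 8 rows; each row is the pose to reach, as a shift and turn from the pose commanded when the call began, along the tool's axes at that moment; what a row does not reach only later rows make up. A row lasts 1/12 s, in which the tool goes at most 41.7 mm and 7.16 degrees, less where a joint would pass 70% of its speed; a pose out of reach is approached as far as the arm can. A call with a gripper value outside its range is refused whole. "hand" is the opening, from -1 (shut) to 1 (fully open), set as the call begins (left out, the last holds). The fingers move at their own pace and stop on an object; the grip force is fixed at half the most. Time passes only in rows, so rows that repeat a pose let the fingers close. It gives the time, the measured TCP pose, the force and the opening at its end, in the units of the state.
- state(): the state, without advancing time (a new reading comes with each control period).
- camera(name): name is "scene" or "top"; returns a dict with "frame" (400x640x3 uint8, red, green, blue), "intrinsics" (3x3 intrinsics, pixels), "pose" (4x4, takes a point from camera to world coordinates). Camera axes: x right, y down, z forward; pixel columns grow to the right and rows downward; lengths in mm; the calibration is good to about 2 mm. A picture is of the moment at which its call begins. There is no depth.
- hand_in(): hands the job in, once; it reports no verdict.
Trained networks look in a picture, given as the dict that the camera call returned (one of the last four; its "shot" number tells which), for a name from the list of things; names that differ only in an ending like _2 or _b are one class to them, and where a whole thing is asked for, a point or a joint stands for the part that bears it (a point fixed in the world has none). Each returns a list of dicts, best first, with "confidence" (0 to 1); they miss things now and then, are a little off and sometimes report something else, mostly with a low value. They report only what shows in the picture. A call takes as long as a camera call. They do not tell look-alikes from the thing itself.
- trace(picture, name): "mask" (400x640 bool, what is visible of it) and "bbox" ([left, top, right, bottom] in pixels, round what is visible of it).
The state is a dict: "t": time; "joint_pos": joint angles; "qd": joint speeds; "joint_efforts": joint torques, N m; "position": TCP position; "eef_rot": TCP orientation; "contact_force": force on the tool from outside, world axes, zero at the start; "ft_torque": the same for the moment, N m; "opening": finger opening in mm.
Only numpy, scipy, OpenCV 4.12 (cv2) and the standard library are available. Lean on these libraries where they do the work, as an engineer would, in place of code of your own. Each camera call takes 0.05 s, during which the arm holds its last target.

## Task

First set the drip tray under the draining rail, flat on the bench with the hole in its tab dropped over the locating pin and its pan square below the bar. Then use the knockout rods to push up every bracket stuck in the nest, and hang each one astride the rail's bar, sitting level with a leg on either side. Finish with all the rods pushed back fully down and the tray still on its pin; leave the other things on the bench alone.

Things in the scene. Friction and masses are not known exactly. Their poses are not given: they have to be found in the camera images.
- nest: knockout nest, a fixed grey steel block 94 x 252 mm standing on two end plates, top face 133 mm above the bench. Origin on the bench below its centre; x points from its front (the side with the three black handles) to its back, y along the row of three pockets, z up. The pockets are at y = -76, 0 and +76 mm (0, 1, 2).
- rail: draining rail, a fixed steel stand: a level square bar, 22 mm wide, along the stand's own y, its top face 180 mm above the bench, on a post at each end (posts at y = -171 and +171 mm, 18 mm thick). Origin on the bench below the middle of the bar; its -x side (front) is the side with the locating pin. Clear bar between the posts: 324 mm.
- rail_mid (a point): middle of the bar's top face; axes as the rail's, y along the bar
- pin (a point): fixed locating pin beside the rail: a 10 mm dowel with a tapered tip standing 16 mm up from the bench, 78 mm out from below the bar on the rail's front side; this point is its foot, on the bench
- tray_mid (a point): drip tray: loose open steel pan 100 x 200 mm, 18 mm tall, 0.28 kg, with a flat tab 70 mm wide and 4 mm thick on its front (-x) long side. This point is the centre of the pan, 9 mm above its underside; x from the tab to the pan, y along the pan, z up
- tray_hole (a point): centre of the tab's 16 mm hole, at the tray's underside, 78 mm in front (-x) of the pan's centre
- tray_grip (a point): grip point on the tray's upright lug at the outer end of the tab, 115 mm in front (-x) of the pan's centre: a plate 8 mm thick (along x), 70 mm wide (along y), top 55 mm above the tray's underside. This point is 38 mm above the underside. The tray can be lifted by it
- bracket0_mid (a point): bracket 0: loose U-shaped aluminium-coloured saddle bracket, starting in nest pocket 0, legs down, 0.22 kg: 50 mm across the legs' outside (its x), 60 mm long (its y), 56 mm high, walls 5 mm, so 40 mm clear between the legs. This point is half-way up, 28 mm below the top. In its pocket its top lies 2 mm below the nest's top, so it cannot be gripped until knocked up; fully knocked up it stands 42 mm proud. May be absent (empty pocket).
- rod0 (a joint): knockout rod of pocket 0 (y = -76 mm): height raised, 0 = down (home) to 0.044 m = fully up. Stiff (7 N friction, about 11 N to raise under a bracket, 6 N to push down); it stays where it is left.
- rod0_grip (a point): centre of the black crossbar handle of rod 0, in front of the nest (95 mm in front of the pocket's centre): 14 mm thick (nest x), 46 mm wide (nest y), 20 mm tall, 115 mm above the bench when the rod is down. Grip and lift it to push the rod up through the pocket's floor.
- bracket1_mid (a point): bracket 1: loose U-shaped aluminium-coloured saddle bracket, starting in nest pocket 1, legs down, 0.22 kg: 50 mm across the legs' outside (its x), 60 mm long (its y), 56 mm high, walls 5 mm, so 40 mm clear between the legs. This point is half-way up, 28 mm below the top. In its pocket its top lies 2 mm below the nest's top, so it cannot be gripped until knocked up; fully knocked up it stands 42 mm proud. May be absent (empty pocket).
- rod1 (a joint): knockout rod of pocket 1 (y = 0): height raised, 0 = down (home) to 0.044 m = fully up. Stiff (7 N friction, about 11 N to raise under a bracket, 6 N to push down); it stays where it is left.
- rod1_grip (a point): centre of the black crossbar handle of rod 1, in front of the nest (95 mm in front of the pocket's centre): 14 mm thick (nest x), 46 mm wide (nest y), 20 mm tall, 115 mm above the bench when the rod is down. Grip and lift it to push the rod up through the pocket's floor.
- bracket2_mid (a point): bracket 2: loose U-shaped aluminium-coloured saddle bracket, starting in nest pocket 2, legs down, 0.22 kg: 50 mm across the legs' outside (its x), 60 mm long (its y), 56 mm high, walls 5 mm, so 40 mm clear between the legs. This point is half-way up, 28 mm below the top. In its pocket its top lies 2 mm below the nest's top, so it cannot be gripped until knocked up; fully knocked up it stands 42 mm proud. May be absent (empty pocket).
- rod2 (a joint): knockout rod of pocket 2 (y = +76 mm): height raised, 0 = down (home) to 0.044 m = fully up. Stiff (7 N friction, about 11 N to raise under a bracket, 6 N to push down); it stays where it is left.
- rod2_grip (a point): centre of the black crossbar handle of rod 2, in front of the nest (95 mm in front of the pocket's centre): 14 mm thick (nest x), 46 mm wide (nest y), 20 mm tall, 115 mm above the bench when the rod is down. Grip and lift it to push the rod up through the pocket's floor.
- can: bystander: grey spray can, 54 mm dia, 150 mm tall, standing; leave alone
- tape: bystander: cardboard-coloured tape roll, 90 mm dia, 40 mm tall, lying flat; leave alone
- jar: bystander: amber glass jar, 64 mm dia, 80 mm tall; leave alone
- carton: bystander: small carton, 70 x 80 mm, 50 mm tall; leave alone
- spanner: bystander: spanner 170 mm long, lying on the bench; leave alone
- tub: bystander: white plastic tub with a black lid, 70 mm dia, 70 mm tall; leave alone
- driver: bystander: screwdriver 190 mm long, lying on the bench; leave alone
Mind the look-alikes: they are no part of the job. What is shaped like the part that bears bracket2_mid but blue or turquoise is not meant.

How it is judged (in metres and radians):
On the way, in this order (a step that is already met when the one before it is completed fails the run):
1. the drip tray lies flat under the rail with its hole over the pin, before any bracket is taken out (horizontal distance between tray_hole and pin below 0.007 m and height (world z) of tray_hole below 0.007 m and angle between tray_mid's own z axis and vertical below 0.06 rad and horizontal distance between tray_mid and rail_mid below 0.03 m), for 0.2 s.
2. a bracket has been knocked up out of its pocket (distance of any of bracket0_mid, bracket1_mid, bracket2_mid from where it was at the start of the episode above 0.035 m), for 0.2 s.
At the end, for the whole second after the job is handed in: Tray flat on the bench, hole within 7 mm of the pin, pan centre within 30 mm of below mid-bar; every bracket astride the bar, resting on it (centre 18-28 mm below bar top, 14 mm sideways, tilt under 0.2 rad, within 140 mm of mid-bar); all rods within 6 mm of down (all of step 1 and x of bracket0_mid in the frame of rail_mid between -0.014 and 0.014 m and y of bracket0_mid in the frame of rail_mid between -0.14 and 0.14 m and z of bracket0_mid in the frame of rail_mid between -0.028 and -0.018 m and angle between each of bracket0_mid, bracket1_mid, bracket2_mid's own z axis and vertical below 0.2 rad and x of bracket1_mid in the frame of rail_mid between -0.014 and 0.014 m and y of bracket1_mid in the frame of rail_mid between -0.14 and 0.14 m and z of bracket1_mid in the frame of rail_mid between -0.028 and -0.018 m and x of bracket2_mid in the frame of rail_mid between -0.014 and 0.014 m and y of bracket2_mid in the frame of rail_mid between -0.14 and 0.14 m and z of bracket2_mid in the frame of rail_mid between -0.028 and -0.018 m and value of joint each of rod0, rod1, rod2 below 0.006 m); the robot touches nothing.
It fails at once if a bystander (can, tape, jar, carton, spanner, tub, screwdriver) was moved more than 50 mm (distance of any of can, tape, jar, carton, spanner, tub, driver from where it was at the start of the episode above 0.05 m).
Of bracket0, bracket1, bracket2 only 2 to 3 are there at a start; the rules pass over those that are not, and their reading is None.
At some moment in a run one of tray, bracket0, bracket1, bracket2 may be knocked a few centimetres aside while the robot is not near it.
It also fails if it takes over 210 s, if anything falls off the work surface, if the arm or the gripper's body presses on something with over 40 N, if the wrist force passes 120 N, or if a joint passes its speed limit or range.

## Working session

There is one attempt and no reset: what is moved stays moved. The work goes in short steps, Python scripts to look and compute and a tool call to move; the robot and the scene stay as the last step left them, time stands still between calls to the robot, and variables do not carry over. Pictures are saved under pics/ and viewed, and the job is handed in when it is done.

Besides the shell and the picture viewer there is one more tool, called after "Emit:" as name([rows], argument=value, ...), one row to a line, values as JSON. jog_arm: Moves the arm, as the interface text tells. Its arguments: {"type":"object","properties":{"commands":{"type":"array"},"hand":{"type":"number"}},"required":["commands"]}

```bash
ls; mkdir -p pics; cat > h.py <<'E'
from rig import *
import numpy as np, cv2
def save(p,name,crop=None,s=1):
    f=p["frame"][:,:,::-1]
    if crop: f=f[crop[1]:crop[3],crop[0]:crop[2]]
    cv2.imwrite("pics/"+name,cv2.resize(f,None,fx=s,fy=s,interpolation=cv2.INTER_CUBIC))
def proj(p,X):
    X=np.atleast_2d(np.array(X,float)); M=np.linalg.inv(p["pose"])
    c=X@M[:3,:3].T+M[:3,3]; q=c@np.array(p["intrinsics"]).T
    return q[:,:2]/q[:,2:]
def unproj(p,uv,z):
    uv=np.atleast_2d(np.array(uv,float)); K=np.array(p["intrinsics"]);T=np.array(p["pose"])
    d=np.c_[uv,np.ones(len(uv))]@np.linalg.inv(K).T@T[:3,:3].T
    o=T[:3,3]; t=(z-o[2])/d[:,2]
    return o+d*t[:,None]
E
python3 - <<'E'
from h import *
s=state();print(s)
for n in("scene","top"):
    p=camera(n);save(p,n+"0.png");print(n,p["shot"],np.array(p["intrinsics"]).round(1).tolist(),np.array(p["pose"]).round(3).tolist())
    for k in("nest","rail","tray_mid","bracket0_mid","rod0","can","tape","jar","carton","spanner","tub","driver"):
        for r in trace(p,k): print(k,round(r["confidence"],2),r["bbox"],int(r["mask"].sum()))
E
```

```text
pics
{'t': 0.0, 'joint_pos': array([ 1.21199072e+00,  2.60625566e-01, -1.39361526e-01,  1.17267859e+00,
        1.15090628e-05,  1.57082479e+00]), 'qd': array([-0.00059561, -0.00030969, -0.00014168,  0.00088942,  0.00016531,
        0.0007902 ]), 'joint_efforts': array([-2.64272850e-03, -4.05675066e+01,  2.53925157e+01,  1.86742726e-02,
       -3.50534001e-04,  1.28360202e-06]), 'position': array([184.23481995, 491.24546161, 403.89808313]), 'eef_rot': array([-1.72434878e-04,  1.78455925e-01,  9.83947463e-01, -9.18652271e-04]), 'contact_force': array([0.88350554, 0.54368915, 0.57133861]), 'ft_torque': array([-0.01644755, -0.00081693,  0.0048254 ]), 'opening': 85.01365158461797}
scene 1 [[360.9, 0.0, 320.8], [0.0, 360.9, 194.3], [0.0, 0.0, 1.0]] [[0.847, 0.385, -0.365, 914.127], [0.531, -0.6, 0.599, -611.091], [0.011, -0.701, -0.713, 874.762], [0.0, 0.0, 0.0, 1.0]]
nest 0.8 [321.3, 117.7, 371.7, 193.8] 2121
rail 0.95 [211.2, 202.3, 274.3, 377.0] 2495
tray_mid 0.85 [280.7, 206.9, 354.1, 271.5] 2830
bracket0_mid 0.6 [344.3, 149.8, 361.8, 164.8] 185
rod0 0.77 [322.9, 149.1, 336.9, 181.6] 
[... 986 characters left out ...]
d0 0.46 [259.5, 212.3, 270.3, 233.6] 151
rod0 0.44 [234.8, 220.6, 248.0, 235.8] 134
can 0.64 [377.0, 158.1, 468.4, 263.0] 1463
tape 0.33 [150.8, 240.3, 202.1, 267.2] 224
jar 0.68 [246.4, 129.6, 266.8, 151.0] 358
jar 0.29 [375.8, 155.4, 468.1, 265.7] 1449
carton 0.69 [295.5, 237.6, 319.7, 263.8] 533
carton 0.5 [172.0, 251.2, 201.3, 269.1] 200
carton 0.45 [241.6, 188.1, 265.9, 208.2] 327
spanner 0.73 [356.7, 131.1, 397.0, 146.7] 212
spanner 0.26 [191.1, 179.7, 277.2, 245.5] 2555
tub 0.91 [455.4, 231.5, 482.0, 252.9] 432
tub 0.39 [376.8, 155.1, 466.1, 264.1] 1418
driver 0.49 [171.3, 251.1, 199.6, 267.7] 207
driver 0.4 [248.5, 130.2, 264.4, 149.3] 292
driver 0.37 [457.6, 230.2, 482.6, 256.2] 434
```

```bash
python3 - <<'E'
from h import *
p=camera("top");save(p,"top1.png",(140,110,500,290),2.2)
p=camera("scene");save(p,"scene1.png",(120,90,460,390),2)
E
```

```text
(no output)
```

View pics/top1.png

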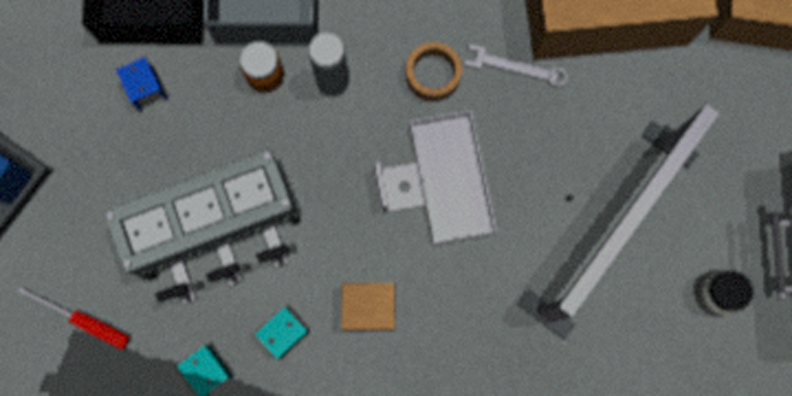

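View pics/scene1.png

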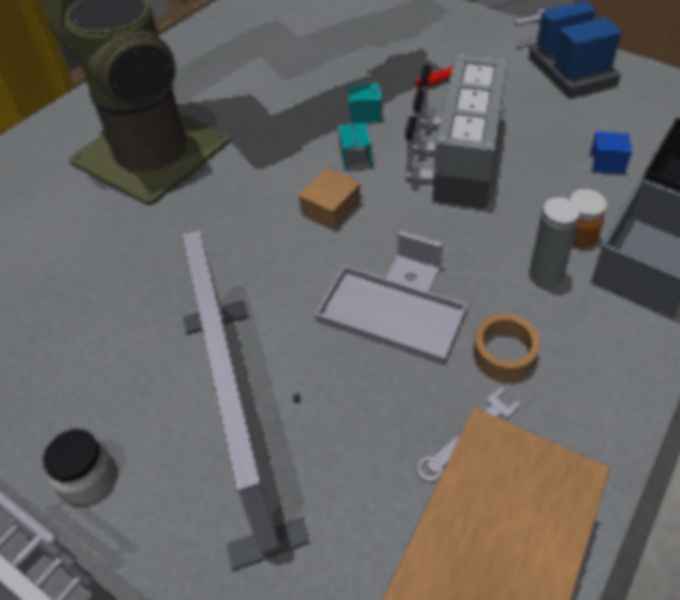

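Three grey brackets sit in the nest, at top-crop (148,228), (199,209), (249,190). The blue block (140,82) and the turquoise blocks (281,332) and (204,368) are look-alikes. The pin is at (569,198). I'll enlarge the view for sub-pixel picks.

```bash
python3 - <<'E'
from h import *
p=camera("top");np.save("pics/t.npy",p["frame"])
save(p,"n.png",(185,165,285,255),8)
save(p,"tr.png",(305,155,405,225),8)
save(p,"rl.png",(370,150,475,270),5)
print(proj(p,[0,0,0]))
q=camera("scene")
save(q,"str.png",(270,195,360,275),8)
save(q,"srl.png",(205,195,285,385),3.1)
save(q,"sn.png",(315,110,380,200),6.5)
E
```

```text
[[325.34474522 362.31937001]]
```

View pics/n.png

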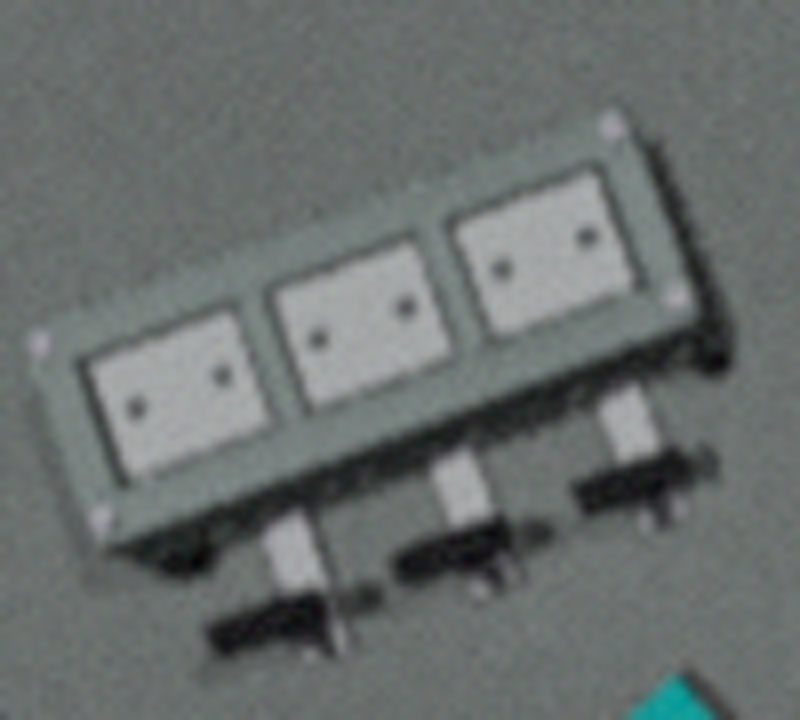

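View pics/tr.png

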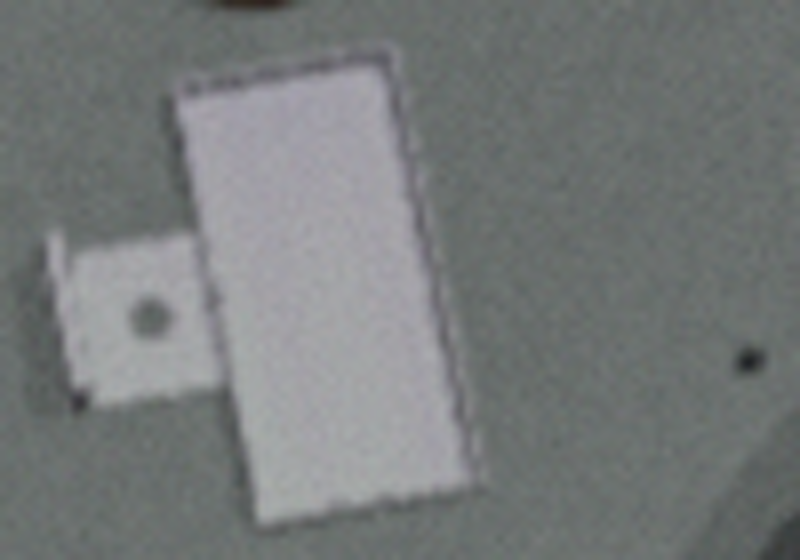

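View pics/rl.png

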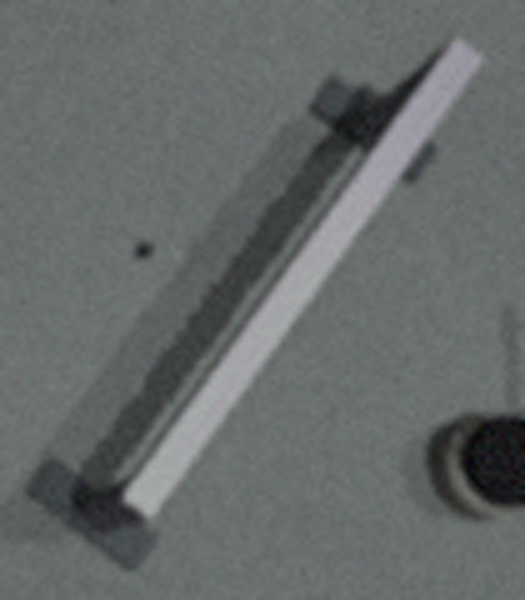

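View pics/str.png

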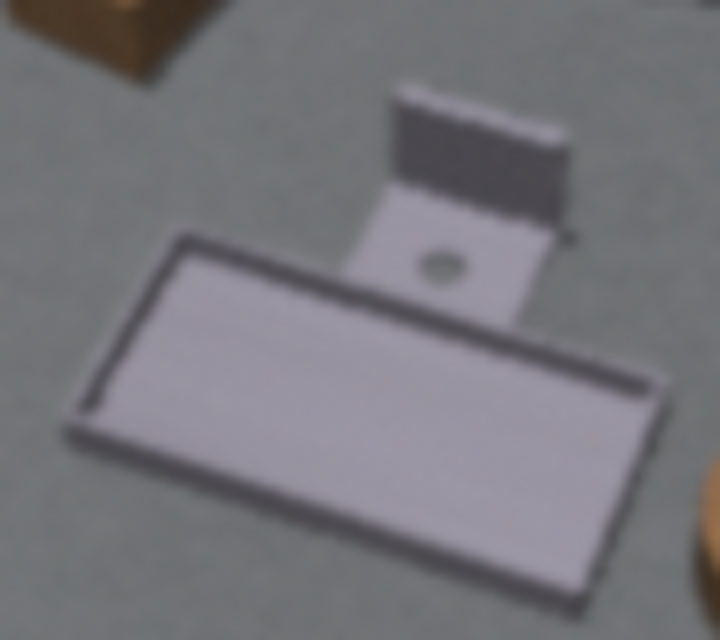

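View pics/srl.png

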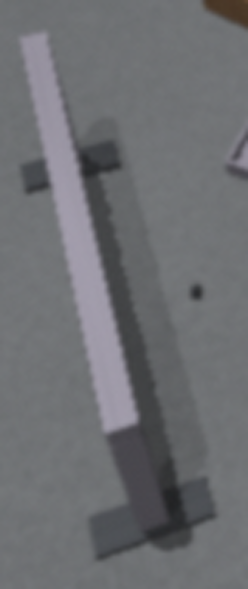

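View pics/sn.png

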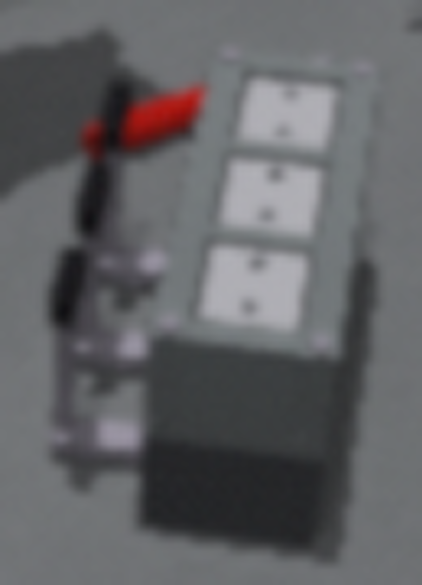

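```bash
cat >> h.py <<'E'
def px(xy,s,off): return (np.array(xy,float)+.5)/s-.5+np.array(off)
from scipy.optimize import least_squares
def fit(obs,x0):
    # obs: list of (pic, local pts Nx3, px Nx2)
    def W(v,L): 
        c,s=np.cos(v[2]),np.sin(v[2]); L=np.array(L,float)
        return np.c_[v[0]+c*L[:,0]-s*L[:,1],v[1]+s*L[:,0]+c*L[:,1],L[:,2]]
    f=lambda v:np.concatenate([(proj(p,W(v,L))-u).ravel() for p,L,u in obs])
    r=least_squares(f,x0,x_scale=[10,10,.1],loss="soft_l1"); return r.x, r.fun.reshape(-1,2).round(1).tolist()
E
cat > m.py <<'E'
from h import *
t=camera("top");s=camera("scene")
B=[[0,-76,131],[0,0,131],[0,76,131]]
nt=px([[544.5,253],[362,324],[179.5,392.5]],8,(185,165)); ns=px([[253.5,284.5],[271,194],[287.5,112]],6.5,(315,110))
def all3(n,obt,obs_,x0):
    for nm,o in(("both",[obt,obs_]),("top",[obt]),("scene",[obs_])):
        r,e=fit([(p,L,u) for p,L,u in o],x0); print(n,nm,r[:2].round(1),round(r[2],4),e)
all3("nest",(t,B,nt),(s,B,ns),[400,300,.3])
L=[[-50,-100,18],[50,-100,18],[50,100,18],[-50,100,18],[-78,0,2]]
tt=px([[260,525],[488,485],[395,47],[170,88],[151,319]],8,(305,155)); ts=px([[185,235],[70,430],[583,600],[668,383],[442,266]],8,(270,195))
for x0 in([500,-50,-1.4],):all3("tray",(t,L,tt),(s,L,ts),x0)
R=[[-11,-180,180],[11,-180,180],[11,180,180],[-11,180,180],[-78,0,9]]
rt=px([[122,497],[155,518],[484,58],[460,36],[143,250]],5,(370,150));rs=px([[46,35],[22,38],[106,430],[137,423],[196,292]],3.1,(205,195))
all3("rail",(t,R,rt),(s,R,rs),[400,-300,-.7])
E
python3 m.py
```

```text
nest both [495.6 301. ] 0.3738 [[-0.0, 0.1], [0.1, -0.1], [0.1, 0.1], [0.1, -0.1], [0.1, 0.0], [0.1, -0.1]]
nest top [495.8 301.2] 0.3743 [[-0.1, 0.1], [0.1, -0.1], [0.0, 0.1]]
nest scene [495.5 300.6] 0.3734 [[-0.0, -0.0], [0.0, 0.1], [-0.0, -0.0]]
tray both [571.  -74.2] -1.3852 [[0.2, -0.3], [0.3, -0.7], [0.0, -0.9], [0.3, -1.0], [0.2, -0.1], [-1.0, -1.6], [-1.0, -1.5], [-0.1, -0.8], [0.3, -0.6], [0.2, 0.7]]
tray top [568.9 -73.4] -1.3885 [[-0.1, 0.3], [-0.0, 0.0], [-0.1, -0.3], [0.2, -0.4], [-0.0, 0.4]]
tray scene [573.5 -76.2] -1.3763 [[-1.0, -0.6], [-0.8, -0.3], [0.5, -0.0], [0.6, -0.1], [0.3, 1.4]]
rail both [ 489.8 -320.9] -2.2279 [[0.0, -0.4], [-0.5, -0.0], [0.6, -0.7], [-0.6, -0.4], [0.6, -0.5], [-0.1, -1.6], [-0.9, -0.5], [-0.8, 1.1], [0.4, -0.4], [-0.2, -0.8]]
rail top [ 488.5 -320.8] -2.2275 [[0.0, 0.1], [-0.5, 0.4], [0.5, -0.3], [-0.6, -0.1], [0.6, -0.1]]
rail scene [293.2 -55.6] -5.7956 [[-0.8, 4.7], [15.3, 4.3], [16.2, -204.0], [-0.5, -202.1], [-44.6, -85.3]]
```

```bash
cat > m2.py <<'E'
from h import *
t=camera("top");s=camera("scene")
for n,z,a,b in(("pin",9,px([143,250],5,(370,150)),px([196,292],3.1,(205,195))),("pin2",9,px([750,361],8,(305,155)),None),("hole",2,px([151,319],8,(305,155)),px([442,266],8,(270,195)))):
    print(n,unproj(t,a,z)[0].round(1), None if b is None else unproj(s,b,z)[0].round(1))
save(s,"spin.png",(255,280,285,300),20);save(t,"tpin.png",(388,188,408,208),20)
save(s,"shole.png",(300,205,350,240),15)
save(t,"thole.png",(305,170,345,215),15)
for k in("carton","tape","jar","can","tub"):
    for r in trace(t,k)[:2]:
        b=r["bbox"];print(k,round(r["confidence"],2),unproj(t,[(b[0]+b[2])/2,(b[1]+b[3])/2],40)[0].round(0))
E
python3 m2.py
```

```text
pin [ 535.8 -257.     9. ] [ 539.2 -260.8    9. ]
pin2 [ 535.5 -257.4    9. ] None
hole [556.1   3.2   2. ] [554.7   4.6   2. ]
carton 0.94 [354.  58.  40.]
tape 0.8 [733. -46.  40.]
jar 0.78 [738. 230.  40.]
can 0.63 [747. 118.  40.]
tub 0.77 [ 384. -484.   40.]
```

View pics/spin.png

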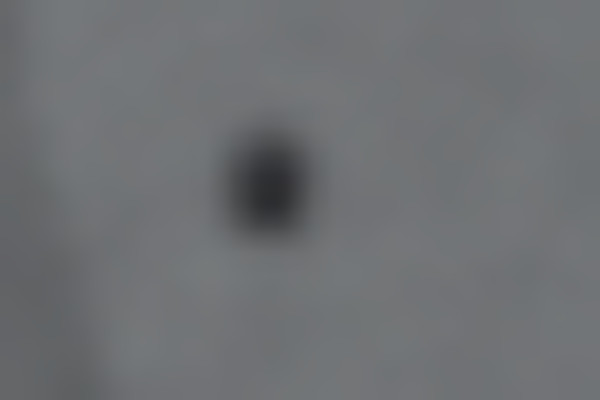

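View pics/tpin.png

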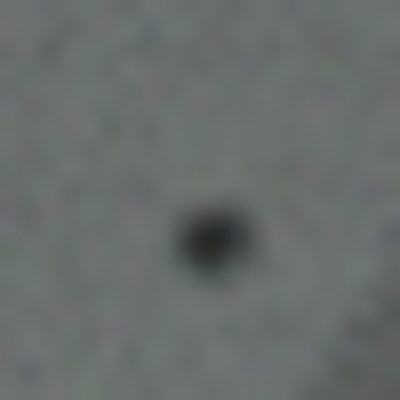

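View pics/shole.png

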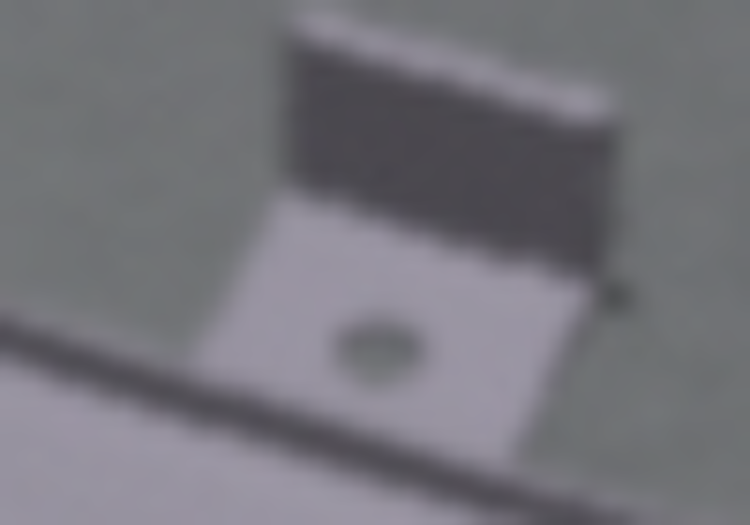

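View pics/thole.png

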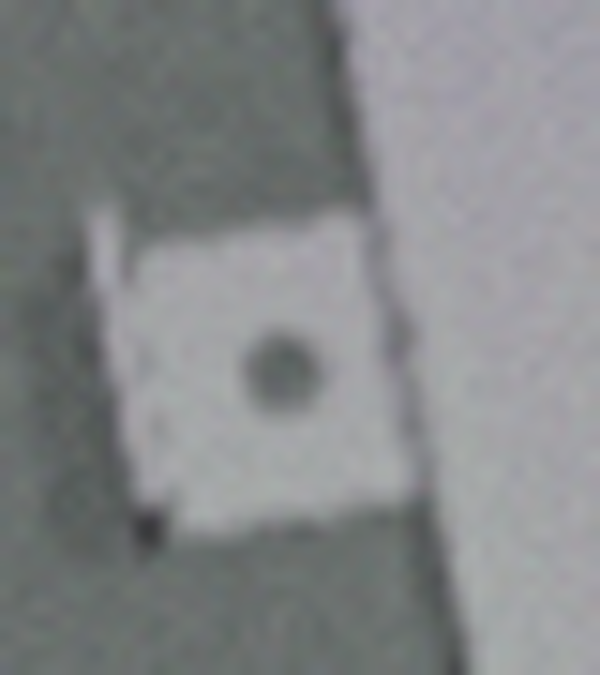

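```bash
cat >> h.py <<'E'
from scipy.spatial.transform import Rotation as Ro
def rot(s):
    w,x,y,z=s["eef_rot"]; return Ro.from_quat([x,y,z,w]).as_matrix()
def go(x,y,z,yaw=None,s=None):
    """grasp-point target world + yaw of tool y (deg, mod 180) -> tool shift"""
    s=s or state(); R=rot(s)
    sh=R.T@(np.array([x,y,z+155.])-s["position"])
    cur=np.degrees(np.arctan2(R[1,1],R[0,1]))
    tw=0 if yaw is None else -((yaw-cur+90)%180-90)
    print("shift",sh.round(1),"turn",round(tw,2),"| len",round(np.linalg.norm(sh)),"cur yaw",round(cur,2),"tilt",R[:,2].round(4),"g",(s["position"]-[0,0,155]).round(1),"F",s["contact_force"].round(1),"op",round(s["opening"],1),"t",round(s["t"],2),"q6",round(s["joint_pos"][5],2))
E
python3 - <<'E'
from h import *
go(549,40,150,100.5)
E
```

```text
shift [-500.  -294.8   99.7] turn -31.06 | len 589 cur yaw 69.44 tilt [ 0.  0. -1.] g [184.4 491.6 249.7] F [-0.5  0.2 -0.3] op 85.1 t 1.95 q6 1.57
```

Emit:
jog_arm([
  [[-500,-295,60],-31],
  [[-500,-295,60],-31],
  [[-500,-295,60],-31],
  [[-500,-295,60],-31],
  [[-500,-295,60],-31],
  [[-500,-295,60],-31],
  [[-500,-295,60],-31],
  [[-500,-295,60],-31],
])

```text
t: 2.62
position: [383.8, 244.3, 372.2]
eef_rot: [0.0, -0.091, 0.996, 0.0]
contact_force: [0.7, 0.9, 0.2]
opening: 85.3
```

```bash
python3 - <<'E'
from h import *
go(549,40,100,100.5)
E
```

```text
shift [-125.2 -230.9  117.2] turn -0.04 | len 288 cur yaw 100.46 tilt [ 7.e-04  5.e-04 -1.e+00] g [383.8 244.3 217.2] F [0.7 0.9 0.2] op 85.3 t 2.62 q6 0.38
```

Emit:
jog_arm([
  [[-125,-231,117],0],
  [[-125,-231,117],0],
  [[-125,-231,117],0],
  [[-125,-231,117],0],
  [[-125,-231,117],0],
  [[-125,-231,117],0],
  [[-125,-231,117],0],
  [[-125,-231,117],0],
])

```text
t: 3.28
position: [550.6, 37.1, 252.3]
eef_rot: [-0.0, -0.088, 0.996, -0.001]
contact_force: [-0.2, 0.7, 0.4]
opening: 85.6
```

```bash
python3 - <<'E'
from h import *
go(549,40,38,100.5)
p=camera("top");save(p,"a.png",(290,150,390,230),8);p=camera("scene");save(p,"b.png",(270,160,370,270),5.4)
E
```

```text
shift [ 1.1  3.2 59.3] turn -0.4 | len 59 cur yaw 100.1 tilt [-1.0e-04 -2.5e-03 -1.0e+00] g [550.6  37.1  97.3] F [-0.2  0.7  0.4] op 85.6 t 3.28 q6 -0.11
```

View pics/b.png

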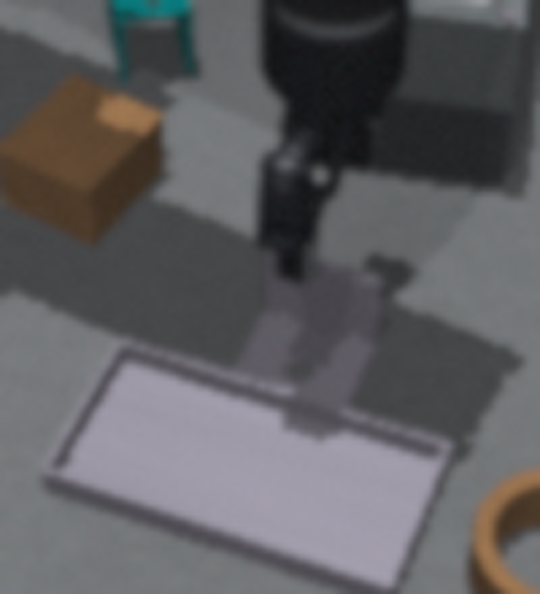

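The gripper is right above the lug (crop (310,290)), with one finger on each side. Going down and gripping.

Emit:
jog_arm([
  [[1,3,30],-0.4],
  [[1,3,59],-0.4],
  [[1,3,59],-0.4],
  [[1,3,59],-0.4],
  [[1,3,59],-0.4],
])

```text
t: 3.8
position: [546.4, 45.0, 197.6]
eef_rot: [0.001, -0.095, 0.995, 0.0]
contact_force: [-0.3, 0.2, -0.3]
opening: 85.5
```

```bash
python3 - <<'E'
from h import *
go(549,40,38,100.5)
E
```

```text
shift [-1.5 -5.4  4.6] turn 0.42 | len 7 cur yaw 100.92 tilt [ 1.3e-03  2.0e-04 -1.0e+00] g [546.4  45.   42.6] F [-0.3  0.2 -0.3] op 85.5 t 3.8 q6 -0.11
```

Emit:
jog_arm([
  [[0,0,0],0],
  [[0,0,0],0],
  [[0,0,0],0],
  [[0,0,0],0],
  [[0,0,0],0],
  [[0,0,0],0],
  [[0,0,0],0],
  [[0,0,0],0],
], hand=-1)

```text
t: 4.47
position: [546.6, 43.9, 196.6]
eef_rot: [0.0, -0.094, 0.996, -0.0]
contact_force: [0.6, -2.3, 4.0]
opening: 7.0
```

```bash
python3 - <<'E'
from h import *
go(549,40,38,100.5)
E
```

```text
shift [-1.6 -4.3  3.6] turn 0.31 | len 6 cur yaw 100.81 tilt [ 9.e-04 -8.e-04 -1.e+00] g [546.6  43.9  41.6] F [ 0.6 -2.3  4. ] op 7.0 t 4.47 q6 -0.11
```

Emit:
jog_arm([
  [[0,0,-20],0],
  [[0,0,-40],0],
  [[0,0,-60],0],
  [[0,0,-60],0],
  [[0,0,-60],0],
  [[0,0,-60],0],
  [[0,0,-60],0],
  [[0,0,-60],0],
])

```text
t: 5.13
position: [545.4, 44.2, 254.5]
eef_rot: [-0.002, -0.094, 0.996, 0.0]
contact_force: [-0.7, 0.3, -3.1]
opening: 7.5
```

```bash
python3 - <<'E'
from h import *
go(549,40,98,100.5)
p=camera("top");save(p,"c.png",(290,150,390,230),8);p=camera("scene");save(p,"d.png",(250,140,370,270),4.6)
go(549,40,98,100.5)
E
```

```text
shift [-2.7 -4.8  1.5] turn 0.34 | len 6 cur yaw 100.84 tilt [-0.0032  0.     -1.    ] g [545.4  44.2  99.5] F [-0.7  0.3 -3.1] op 7.5 t 5.13 q6 -0.11
shift [-2.4 -4.7  2. ] turn 0.34 | len 6 cur yaw 100.84 tilt [-0.0022 -0.     -1.    ] g [545.8  44.2 100. ] F [-0.4  0.5 -3.5] op 7.1 t 5.23 q6 -0.11
```

View pics/d.png

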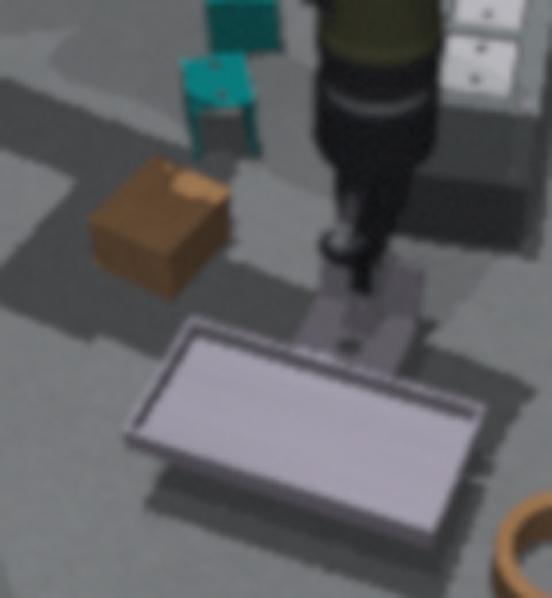

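View pics/c.png

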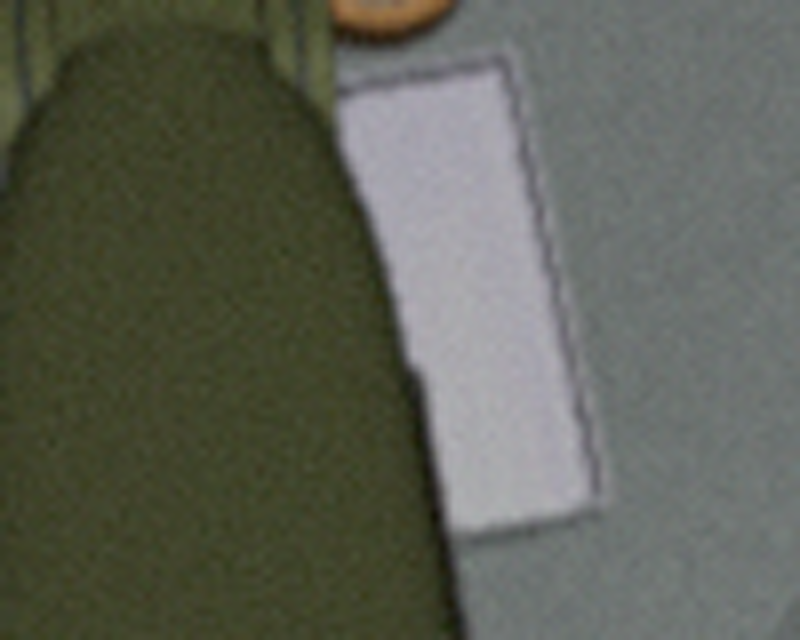

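```bash
python3 - <<'E'
from h import *
go(616,-153,98,52.35)
E
```

```text
shift [ -31.9 -206.9    1.8] turn 48.49 | len 209 cur yaw 100.84 tilt [-0.0022 -0.     -1.    ] g [545.8  44.2 100. ] F [-0.4  0.5 -3.5] op 7.1 t 5.23 q6 -0.11
```

Emit:
jog_arm([
  [[-4,-26,0],6],
  [[-8,-52,0],12],
  [[-12,-78,0],18],
  [[-16,-104,0],24],
  [[-20,-130,0],30],
  [[-24,-156,0],36],
  [[-28,-182,0],42],
  [[-32,-207,0],48.5],
])

```text
t: 5.9
position: [616.9, -154.5, 255.5]
eef_rot: [-0.0, 0.325, 0.946, -0.0]
contact_force: [0.1, 0.2, -3.4]
opening: 6.9
```

Emit:
jog_arm([
  [[0,0,0],0],
  [[0,0,0],0],
  [[0,0,0],0],
  [[0,0,0],0],
  [[0,0,0],0],
  [[0,0,0],0],
])

```text
t: 6.4
position: [616.4, -152.1, 256.1]
eef_rot: [-0.0, 0.322, 0.947, 0.0]
contact_force: [-0.6, 0.0, -3.4]
opening: 6.9
```

```bash
python3 - <<'E'
from h import *
go(616,-153,64,52.35)
p=camera("top");save(p,"e.png",(340,140,480,260),5.5);q=camera("scene");save(q,"f.png",(210,200,370,370),3.5)
E
```

```text
shift [-0.2 -1.  37.1] turn 0.08 | len 37 cur yaw 52.43 tilt [-3.e-04  2.e-04 -1.e+00] g [ 616.4 -152.1  101.1] F [-0.6  0.  -3.4] op 6.9 t 6.4 q6 0.41
```

View pics/e.png

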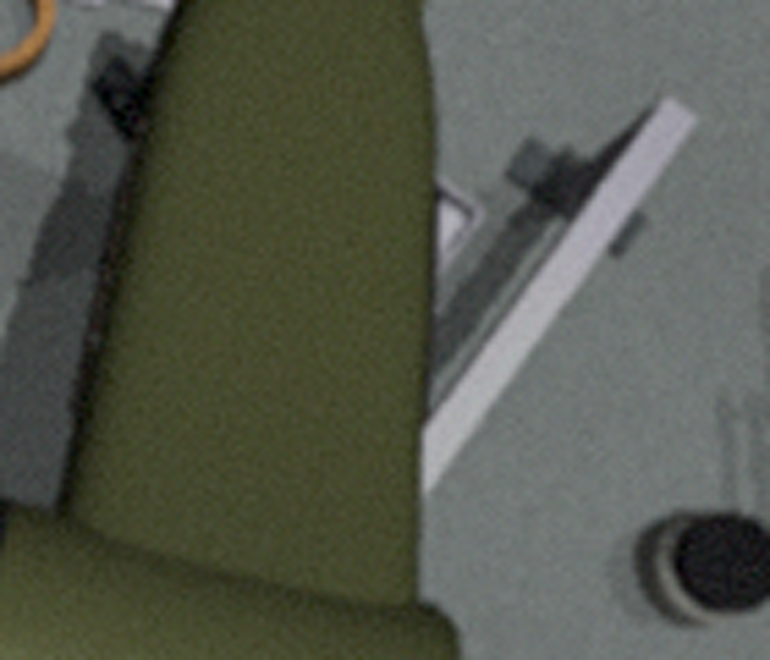

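View pics/f.png

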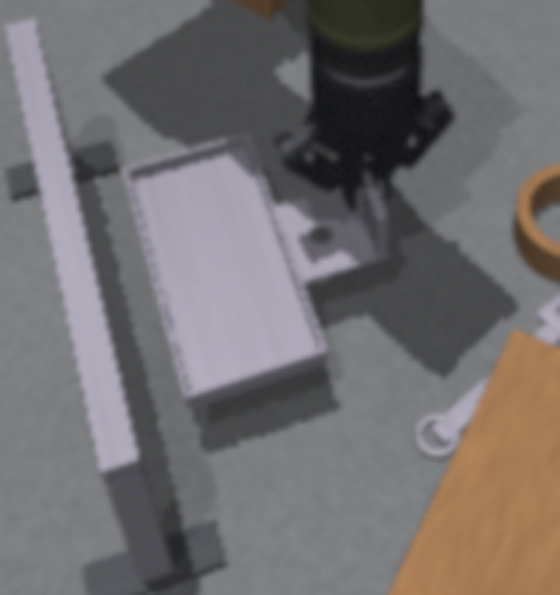

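```bash
python3 - <<'E'
from h import *
q=camera("scene");save(q,"g.png",(285,250,325,285),15)
s=state();g=s["position"]-[0,0,155];R=rot(s);xr=-R[:2,1];yr=np.array([-xr[1],xr[0]])
h=g[:2]+37*xr+2*yr; print(h,xr, proj(q,[*h,62]))
r=trace(q,"tray_mid")[0];print(r["bbox"],r["confidence"])
C=[g[:2]+(115+a)*xr+(2+b)*yr for a,b in((-50,-100),(50,-100),(50,100),(-50,100))]
pr=proj(q,[[*c,59.5+18] for c in C]);print(pr.round(1).tolist())
f=q["frame"][:,:,::-1].copy()[200:370,210:370];f=cv2.resize(f,None,fx=4,fy=4)
for u in [*pr,*proj(q,[*h,62])]:
    x,y=((u-[210,200]+.5)*4).astype(int);cv2.circle(f,(x,y),2,(0,0,255),-1)
cv2.imwrite("pics/g2.png",f[:560])
E
```

```text
[ 595.61896097 -183.04179804] [-0.61019888 -0.79224827] [[301.19703209 266.49768492]]
[244.8, 240.4, 322.1, 317.3] 0.71
[[280.2, 237.3], [244.4, 247.4], [262.3, 313.0], [302.9, 299.6]]
```

View pics/g2.png

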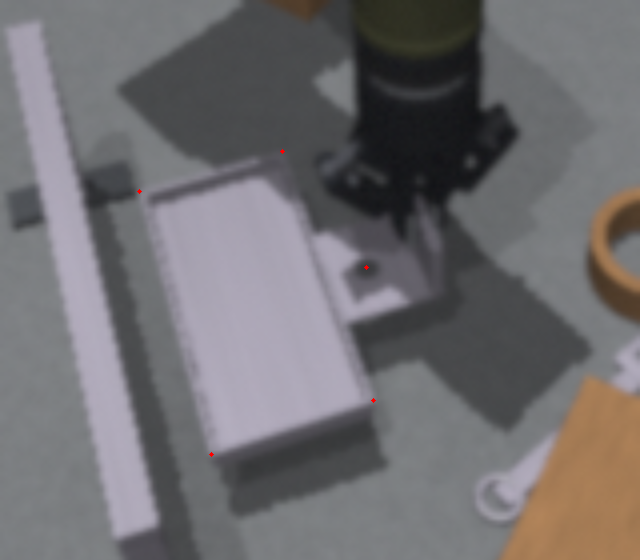

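View pics/g.png

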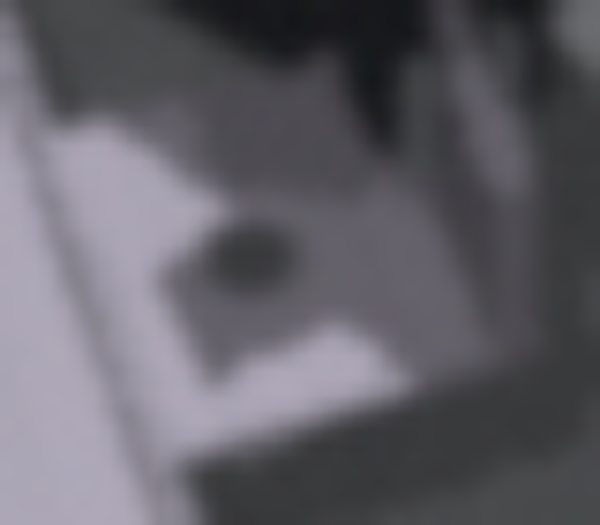

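Prediction and image agree on the hole, at scene pixel (301.2, 266.6). Now sliding the tray under the bar and over the pin.

```bash
python3 - <<'E'
from h import *
go(558.2,-228.3,80,52.35)
E
```

```text
shift [  0.1 -95.6  21.2] turn 0.04 | len 98 cur yaw 52.39 tilt [ 1.e-04 -0.e+00 -1.e+00] g [ 616.6 -152.6  101.2] F [-0.9  0.3 -2.4] op 6.8 t 6.6 q6 0.41
```

Emit:
jog_arm([
  [[0,0,21],0],
  [[0,-25,21],0],
  [[0,-50,21],0],
  [[0,-75,21],0],
  [[0,-95.5,21],0],
  [[0,-95.5,21],0],
  [[0,-95.5,21],0],
  [[0,-95.5,21],0],
])

```text
t: 7.27
position: [558.6, -228.6, 235.3]
eef_rot: [0.0, 0.323, 0.946, 0.0]
contact_force: [0.2, -0.4, -3.6]
opening: 7.2
```

Emit:
jog_arm([
  [[0,0,7],0],
  [[0,0,14],0],
  [[0,0,14],0],
  [[0,0,14],0],
  [[0,0,14],0],
])

```text
t: 7.68
position: [558.4, -228.2, 220.6]
eef_rot: [-0.0, 0.322, 0.947, 0.0]
contact_force: [-0.3, -0.7, -3.4]
opening: 7.4
```

```bash
cat > ov.py <<'E'
from h import *
import sys
q=camera("scene")
s=state();g=s["position"]-[0,0,155];R=rot(s);xr=-R[:2,1];yr=np.array([-xr[1],xr[0]])
h=g[:2]+37*xr+2*yr; zb=g[2]-41.6
print("hole",h.round(1),"underside",zb.round(1))
pts=[[*h,zb+2]]+[[*(g[:2]+(115+a)*xr+(2+b)*yr),zb+18] for a,b in((-50,-100),(50,-100),(50,100),(-50,100))]
x0,y0,sc=225,220,7
f=cv2.resize(q["frame"][y0:y0+85,x0:x0+110,::-1].copy(),None,fx=sc,fy=sc,interpolation=cv2.INTER_CUBIC)
for u in proj(q,pts):
    x,y=((u-[x0,y0]+.5)*sc).astype(int);cv2.circle(f,(x,y),2,(0,0,255),-1)
x,y=((proj(q,[537.2,-258.8,6])[0]-[x0,y0]+.5)*sc).astype(int);cv2.circle(f,(x,y),2,(0,255,0),-1)
cv2.imwrite("pics/"+sys.argv[1],f)
go(558.2,-228.3,41.6,52.35,s)
E
python3 ov.py o1.png
```

```text
hole [ 537.5 -258.9] underside 24.4
shift [ 0.3 -0.1 24.4] turn 0.02 | len 24 cur yaw 52.37 tilt [-2.e-04  1.e-04 -1.e+00] g [ 558.5 -228.4   66. ] F [-0.4 -0.3 -2.8] op 6.6 t 7.73 q6 0.27
```

View pics/o1.png

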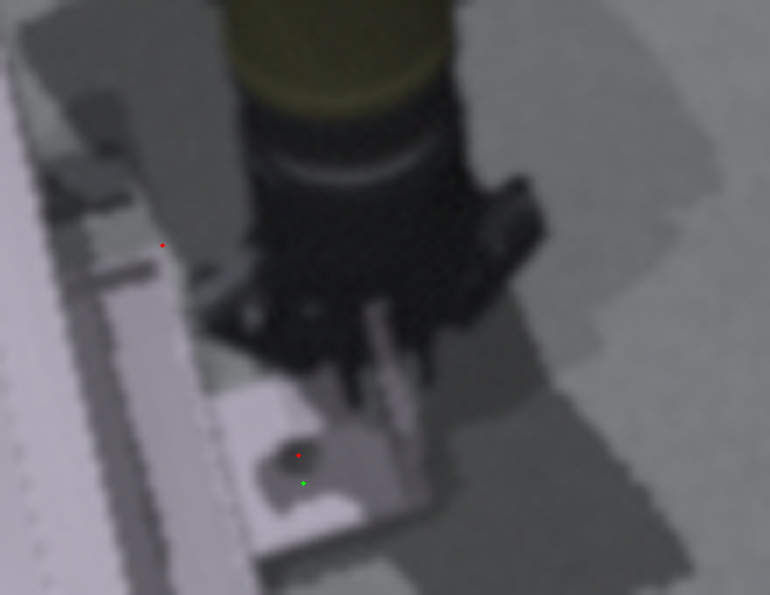

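Emit:
jog_arm([
  [[0,0,4],0],
  [[0,0,8],0],
  [[0,0,12],0],
  [[0,0,15],0],
  [[0,0,15],0],
  [[0,0,15],0],
])

```text
t: 8.23
position: [558.1, -228.6, 205.7]
eef_rot: [-0.0, 0.323, 0.946, 0.0]
contact_force: [-0.8, -1.2, -3.2]
opening: 7.1
```

```bash
python3 ov.py o2.png
```

```text
hole [ 537.2 -259.2] underside 9.4
shift [0.3 0.3 9.4] turn -0.01 | len 9 cur yaw 52.34 tilt [-2.e-04  1.e-04 -1.e+00] g [ 558.3 -228.7   51. ] F [ 0.7  1.1 -2.9] op 7.3 t 8.28 q6 0.27
```

View pics/o2.png

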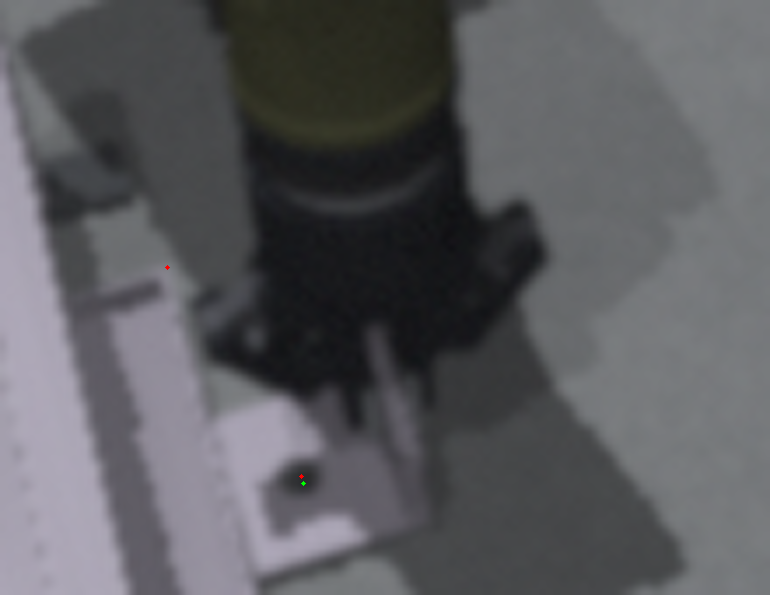

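No contact at 9 mm above the bench, so the pin is inside the hole. Lowering the rest of the way.

Emit:
jog_arm([
  [[0,0,3],0],
  [[0,0,6],0],
  [[0,0,9],0],
  [[0,0,9],0],
  [[0,0,9],0],
  [[0,0,9],0],
])

```text
t: 8.78
position: [558.3, -228.7, 197.1]
eef_rot: [0.0, 0.323, 0.946, -0.0]
contact_force: [-0.2, -1.2, -3.0]
opening: 7.1
```

```bash
python3 ov.py o3.png
```

```text
hole [ 537.3 -259.2] underside 0.5
shift [0.3 0.2 0.5] turn -0.0 | len 1 cur yaw 52.35 tilt [-1.e-04 -1.e-04 -1.e+00] g [ 558.3 -228.7   42.1] F [-0.1 -0.1 -2.8] op 6.9 t 8.83 q6 0.27
```

View pics/o3.png

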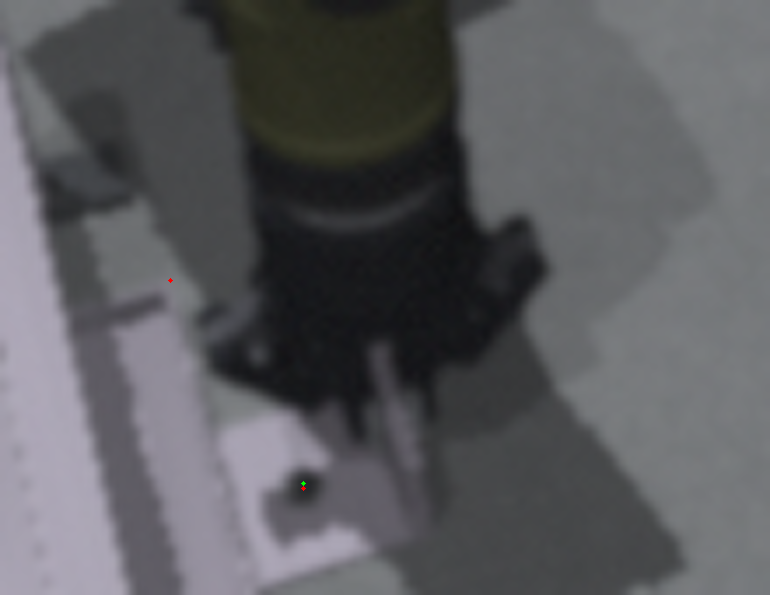

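Emit:
jog_arm([
  [[0,0,1],0],
  [[0,0,2],0],
  [[0,0,2],0],
  [[0,0,2],0],
])

```text
t: 9.17
position: [558.3, -228.7, 196.6]
eef_rot: [0.001, 0.323, 0.946, -0.0]
contact_force: [-2.2, 2.1, 6.7]
opening: 7.1
```

Emit:
jog_arm([
  [[0,0,0],0],
  [[0,0,0],0],
  [[0,0,0],0],
  [[0,0,0],0],
  [[0,0,0],0],
  [[0,0,0],0],
], hand=0.4)

```text
t: 9.67
position: [558.3, -228.7, 195.0]
eef_rot: [-0.0, 0.323, 0.946, -0.0]
contact_force: [-0.3, -0.6, 0.0]
opening: 59.9
```

Emit:
jog_arm([
  [[0,0,-20],0],
  [[0,0,-60],0],
  [[0,0,-100],0],
  [[0,0,-140],0],
  [[0,0,-180],0],
  [[0,0,-200],0],
  [[0,0,-200],0],
  [[0,0,-200],0],
])

```text
t: 10.33
position: [558.7, -228.9, 396.7]
eef_rot: [0.002, 0.323, 0.946, -0.0]
contact_force: [-0.4, -0.3, 0.2]
opening: 59.4
```

```bash
python3 - <<'E'
from h import *
go(493,136,250,21.4)
q=camera("scene");save(q,"h.png",(210,200,310,380),3.3)
E
```

```text
shift [274.9 248.7  -9.1] turn 30.94 | len 371 cur yaw 52.34 tilt [ 0.0034 -0.0014 -1.    ] g [ 558.7 -228.9  241.7] F [-0.4 -0.3  0.2] op 59.4 t 10.33 q6 0.27
```

View pics/h.png

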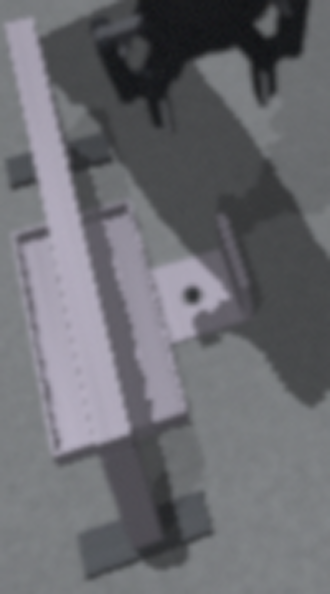

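The tray is seated: the pin shows in the hole at crop (193,295) and the pan lies square under the bar. Next, rod 0. I'll check the handle position against the image first.

```bash
cat >> h.py <<'E'
N=np.array([495.6,301.]);yN=.3738;xn=np.array([np.cos(yN),np.sin(yN)]);yn=np.array([-xn[1],xn[0]])
def nest(x,y): return N+x*xn+y*yn
E
python3 - <<'E'
from h import *
t=camera("top")
for i in(-76,0,76): 
    h=nest(-95,i); print(h.round(1),((proj(t,[*h,125])[0]-[185,165]+.5)*8).round())
h=nest(-95,-76); go(h[0],h[1],190,21.4)
E
```

```text
[434.9 195.6] [629. 478.]
[407.2 266.3] [447. 549.]
[379.4 337.1] [262. 620.]
shift [356.4 260.6  49.3] turn 30.94 | len 444 cur yaw 52.34 tilt [-2.2e-03  9.0e-04 -1.0e+00] g [ 557.9 -228.5  238.7] F [0.  0.1 0.9] op 59.9 t 10.43 q6 0.27
```

Emit:
jog_arm([
  [[356.4,260.6,0],31],
  [[356.4,260.6,0],31],
  [[356.4,260.6,0],31],
  [[356.4,260.6,0],31],
  [[356.4,260.6,0],31],
  [[356.4,260.6,0],31],
  [[356.4,260.6,0],31],
  [[356.4,260.6,0],31],
], hand=-0.06)

```text
t: 11.1
position: [465.3, 88.1, 393.0]
eef_rot: [-0.001, 0.564, 0.826, -0.001]
contact_force: [0.3, -0.6, -0.4]
opening: 40.2
```

Emit:
jog_arm([
  [[0,0,0],0],
  [[0,0,0],0],
  [[0,0,0],0],
  [[0,0,0],0],
])

```text
t: 11.43
position: [467.1, 85.6, 394.1]
eef_rot: [-0.0, 0.565, 0.825, -0.001]
contact_force: [0.2, -0.1, 0.8]
opening: 39.8
```

```bash
python3 - <<'E'
from h import *
h=nest(-95,-76); go(h[0],h[1],150,21.4)
E
```

```text
shift [114.2  10.   89.1] turn -0.15 | len 145 cur yaw 21.25 tilt [-1.7e-03 -8.0e-04 -1.0e+00] g [467.1  85.6 239.1] F [ 0.2 -0.1  0.8] op 39.8 t 11.43 q6 1.38
```

Emit:
jog_arm([
  [[40,3.5,25],-0.1],
  [[80,7,50],-0.1],
  [[114,10,70],-0.1],
  [[114,10,85],-0.1],
  [[114,10,89],-0.1],
  [[114,10,89],-0.1],
  [[114,10,89],-0.1],
  [[114,10,89],-0.1],
])

```text
t: 12.1
position: [436.0, 195.2, 307.2]
eef_rot: [0.001, 0.564, 0.826, 0.001]
contact_force: [0.6, -0.4, -0.9]
opening: 39.9
```

```bash
python3 - <<'E'
from h import *
h=nest(-95,-76); go(h[0],h[1],116,21.4)
p=camera("scene");save(p,"i.png",(300,90,400,200),5.4)
E
```

```text
shift [ 0.7 -1.  36.2] turn -0.12 | len 36 cur yaw 21.28 tilt [ 1.9e-03  4.0e-04 -1.0e+00] g [436.  195.2 152.2] F [ 0.6 -0.4 -0.9] op 39.9 t 12.1 q6 1.62
```

View pics/i.png

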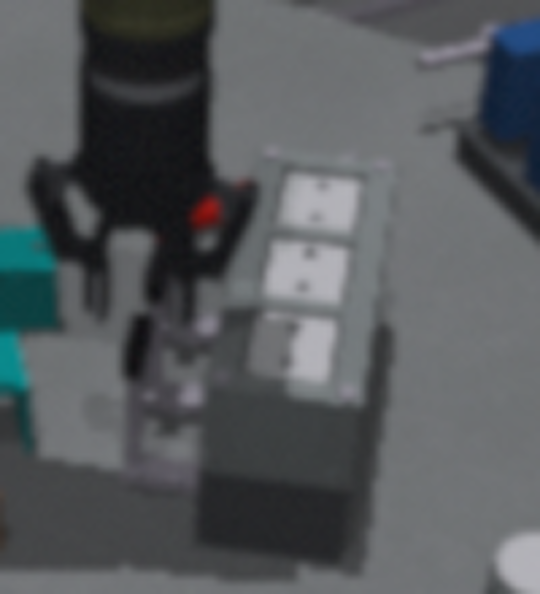

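The open fingers straddle the handle of rod 0 at crop (138,345). Going down.

Emit:
jog_arm([
  [[0.5,-0.5,10],0],
  [[0.5,-0.5,20],0],
  [[0.5,-0.5,30],0],
  [[0.5,-0.5,36],0],
  [[0.5,-0.5,36],0],
  [[0.5,-0.5,36],0],
])

```text
t: 12.65
position: [434.5, 196.3, 270.6]
eef_rot: [0.0, 0.564, 0.826, 0.0]
contact_force: [0.1, -1.2, 0.1]
opening: 40.4
```

Emit:
jog_arm([
  [[0,0,0],0],
  [[0,0,0],0],
  [[0,0,0],0],
  [[0,0,0],0],
  [[0,0,0],0],
  [[0,0,0],0],
], hand=-1)

```text
t: 13.15
position: [434.2, 196.7, 270.9]
eef_rot: [0.0, 0.563, 0.826, 0.0]
contact_force: [-1.9, -1.5, 5.8]
opening: 12.9
```

```bash
python3 - <<'E'
from h import *
h=nest(-95,-76); go(h[0],h[1],116,21.4)
E
```

```text
shift [-1.3  0.2 -0.1] turn 0.05 | len 1 cur yaw 21.45 tilt [ 9.e-04 -0.e+00 -1.e+00] g [434.2 196.7 115.9] F [-1.9 -1.5  5.8] op 12.9 t 13.15 q6 1.62
```

Gripped at 12.9 mm on a 14 mm bar. Lifting.

Emit:
jog_arm([
  [[0,0,-6],0],
  [[0,0,-14],0],
  [[0,0,-22],0],
  [[0,0,-30],0],
  [[0,0,-38],0],
  [[0,0,-44],0],
  [[0,0,-45],0],
  [[0,0,-45],0],
])

```text
t: 13.82
position: [434.3, 196.7, 315.2]
eef_rot: [0.0, 0.563, 0.826, 0.0]
contact_force: [6.2, 1.7, -13.4]
opening: 12.7
```

```bash
python3 - <<'E'
from h import *
h=nest(-95,-76); go(h[0],h[1],160,21.4)
p=camera("scene");save(p,"j.png",(300,90,400,200),5.4)
E
```

```text
shift [-1.3  0.1  0.2] turn 0.04 | len 1 cur yaw 21.44 tilt [ 3.e-04 -1.e-04 -1.e+00] g [434.3 196.7 160.2] F [  6.2   1.7 -13.4] op 12.7 t 13.82 q6 1.62
```

View pics/j.png

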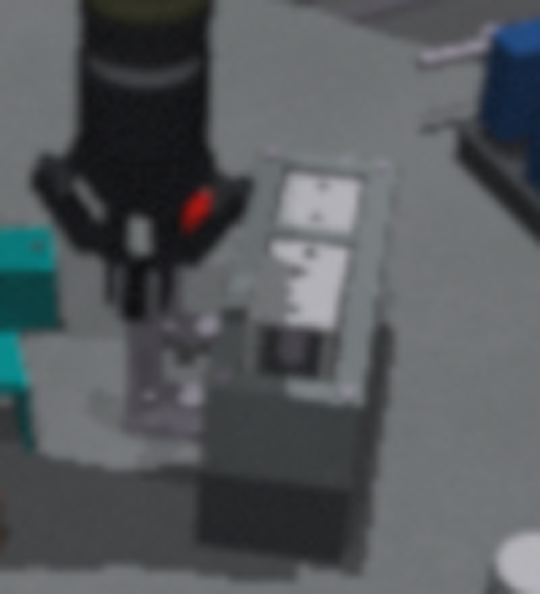

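Bracket 0 stands proud at crop (300,290), rod fully up. Releasing and moving over the bracket.

Emit:
jog_arm([
  [[0,0,0],0],
  [[0,0,0],0],
  [[0,0,0],0],
  [[0,0,0],0],
  [[0,0,-30],0],
  [[0,0,-55],0],
  [[0,0,-55],0],
  [[0,0,-55],0],
], hand=-0.06)

```text
t: 14.53
position: [434.7, 197.0, 372.0]
eef_rot: [0.001, 0.563, 0.826, 0.002]
contact_force: [0.6, 1.3, 0.2]
opening: 40.1
```

```bash
python3 - <<'E'
from h import *
h=nest(0,-76); go(h[0],h[1],215,21.42)
E
```

```text
shift [-1.5 94.7  2.4] turn 0.03 | len 95 cur yaw 21.45 tilt [ 0.0038  0.0018 -1.    ] g [434.7 197.  217. ] F [0.6 1.3 0.2] op 40.1 t 14.53 q6 1.62
```

Emit:
jog_arm([
  [[-1.3,35,2],0],
  [[-1.3,70,2],0],
  [[-1.3,94.7,2],0],
  [[-1.3,94.7,2],0],
  [[-1.3,94.7,2],0],
  [[-1.3,94.7,2],0],
  [[-1.3,94.7,2],0],
  [[-1.3,94.7,2],0],
], hand=1)

```text
t: 15.2
position: [521.7, 229.7, 368.0]
eef_rot: [-0.0, 0.563, 0.826, -0.0]
contact_force: [0.4, -0.6, -0.7]
opening: 85.4
```

```bash
python3 - <<'E'
from h import *
h=nest(0,-76); go(h[0],h[1],157,21.42)
p=camera("scene");save(p,"k.png",(300,90,400,200),5.4)
E
```

```text
shift [-0.1  1.8 56. ] turn 0.03 | len 56 cur yaw 21.45 tilt [-1.1e-03 -4.0e-04 -1.0e+00] g [521.7 229.7 213. ] F [ 0.4 -0.6 -0.7] op 85.4 t 15.2 q6 1.61
```

View pics/k.png

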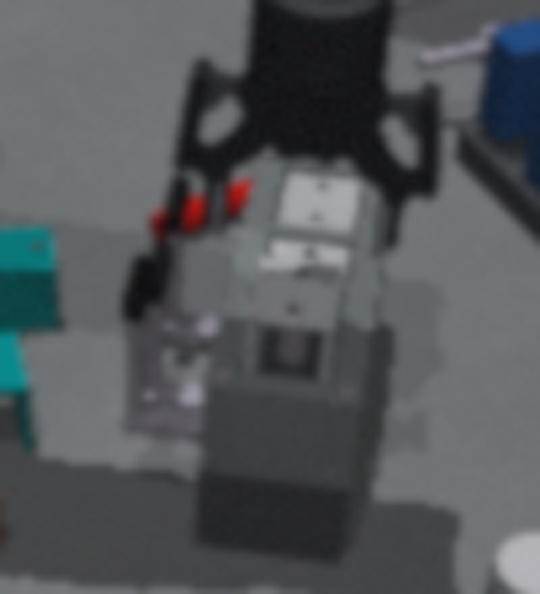

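Emit:
jog_arm([
  [[0,1.5,25],0],
  [[0,1.5,45],0],
  [[0,1.5,56],0],
  [[0,1.5,56],0],
  [[0,1.5,56],0],
  [[0,1.5,56],0],
])

```text
t: 15.75
position: [524.3, 230.7, 313.2]
eef_rot: [0.0, 0.563, 0.826, 0.001]
contact_force: [0.5, 0.1, 0.3]
opening: 85.4
```

Emit:
jog_arm([
  [[0,0,0],0],
  [[0,0,0],0],
  [[0,0,0],0],
  [[0,0,0],0],
  [[0,0,0],0],
  [[0,0,0],0],
], hand=-1)

```text
t: 16.25
position: [524.3, 230.8, 312.8]
eef_rot: [0.0, 0.563, 0.826, 0.0]
contact_force: [-1.4, -0.7, 3.9]
opening: 49.6
```

```bash
python3 - <<'E'
from h import *
h=nest(0,-76); go(h[0],h[1],157,21.42)
E
```

```text
shift [-0.1 -1.1  0.8] turn 0.02 | len 1 cur yaw 21.44 tilt [ 9.e-04  5.e-04 -1.e+00] g [524.3 230.8 157.8] F [-1.4 -0.7  3.9] op 49.6 t 16.25 q6 1.61
```

Emit:
jog_arm([
  [[0,0,-15],0],
  [[0,0,-45],0],
  [[0,0,-80],0],
  [[0,0,-100],0],
  [[0,0,-100],0],
  [[0,0,-100],0],
  [[0,0,-100],0],
])

```text
t: 16.83
position: [523.8, 230.5, 410.4]
eef_rot: [-0.001, 0.563, 0.826, -0.001]
contact_force: [-0.9, 0.1, -2.4]
opening: 49.3
```

```bash
cat >> h.py <<'E'
M=np.array([489.6,-320.8]);yR=-2.2279;xR=np.array([np.cos(yR),np.sin(yR)]);yR_=np.array([-xR[1],xR[0]])
def rail(x,y): return M+x*xR+y*yR_
E
python3 - <<'E'
from h import *
h=rail(0,90);print(h); go(h[0],h[1],258,52.35)
E
```

```text
[ 560.8588232  -375.77435871]
shift [-577.8 -187.1   -2. ] turn -30.91 | len 607 cur yaw 21.44 tilt [-0.0024 -0.0011 -1.    ] g [523.8 230.5 255.4] F [-0.9  0.1 -2.4] op 49.3 t 16.83 q6 1.61
```

Emit:
jog_arm([
  [[-577.8,-187.1,0],-31],
  [[-577.8,-187.1,0],-31],
  [[-577.8,-187.1,0],-31],
  [[-577.8,-187.1,0],-31],
  [[-577.8,-187.1,0],-31],
  [[-577.8,-187.1,0],-31],
  [[-577.8,-187.1,0],-31],
  [[-577.8,-187.1,0],-31],
])

```text
t: 17.5
position: [543.0, -91.2, 409.7]
eef_rot: [-0.002, 0.322, 0.947, -0.0]
contact_force: [1.5, -0.7, -1.7]
opening: 49.4
```

Emit:
jog_arm([
  [[0,0,0],0],
  [[0,0,0],0],
  [[0,0,0],0],
])

```text
t: 17.75
position: [543.4, -89.4, 410.2]
eef_rot: [-0.002, 0.322, 0.947, 0.0]
contact_force: [-0.4, 1.2, -2.4]
opening: 49.5
```

```bash
python3 - <<'E'
from h import *
h=rail(0,90);print(h); go(h[0],h[1],258,52.35)
E
```

```text
[ 560.8588232  -375.77435871]
shift [-188.6 -216.2   -3.2] turn 0.04 | len 287 cur yaw 52.39 tilt [-0.0037  0.0013 -1.    ] g [543.4 -89.4 255.2] F [-0.4  1.2 -2.4] op 49.5 t 17.75 q6 0.49
```

Emit:
jog_arm([
  [[-188.6,-216.2,-3],0],
  [[-188.6,-216.2,-3],0],
  [[-188.6,-216.2,-3],0],
  [[-188.6,-216.2,-3],0],
  [[-188.6,-216.2,-3],0],
  [[-188.6,-216.2,-3],0],
  [[-188.6,-216.2,-3],0],
  [[-188.6,-216.2,-3],0],
])

```text
t: 18.42
position: [562.4, -380.3, 412.8]
eef_rot: [-0.0, 0.324, 0.946, -0.002]
contact_force: [1.3, -0.6, -2.9]
opening: 49.2
```

Emit:
jog_arm([
  [[0,0,0],0],
  [[0,0,0],0],
  [[0,0,0],0],
])

```text
t: 18.67
position: [562.3, -373.5, 414.7]
eef_rot: [-0.001, 0.321, 0.947, 0.0]
contact_force: [0.9, -0.2, -1.3]
opening: 49.0
```

```bash
python3 - <<'E'
from h import *
h=rail(0,90);print(h); go(h[0],h[1],180,52.35)
p=camera("scene");save(p,"l.png",(190,180,310,380),3); p=camera("top");save(p,"l2.png",(360,130,490,270),4)
E
```

```text
[ 560.8588232  -375.77435871]
shift [-0.4 -2.7 79.7] turn 0.25 | len 80 cur yaw 52.6 tilt [-0.0011  0.0013 -1.    ] g [ 562.3 -373.5  259.7] F [ 0.9 -0.2 -1.3] op 49.0 t 18.67 q6 0.07
```

View pics/l.png

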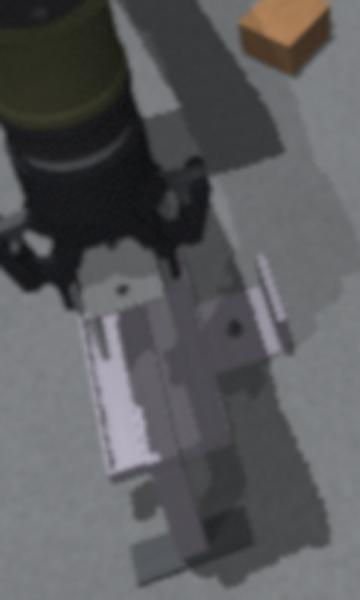

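Emit:
jog_arm([
  [[0,-1,15],0.1],
  [[0,-1,33],0.1],
  [[0,-1,33],0.1],
  [[0,-1,33],0.1],
  [[0,-1,33],0.1],
  [[0,-1,33],0.1],
])

```text
t: 19.27
position: [561.5, -376.3, 383.6]
eef_rot: [0.001, 0.322, 0.947, -0.0]
contact_force: [0.4, -0.0, -2.6]
opening: 49.5
```

```bash
python3 - <<'E'
from h import *
h=rail(0,90);print(h); go(h[0],h[1],175,52.35)
p=camera("scene");save(p,"l.png",(190,220,300,380),4)
E
```

```text
[ 560.8588232  -375.77435871]
shift [ 0.9 -0.  53.6] turn 0.03 | len 54 cur yaw 52.38 tilt [ 0.0018 -0.0012 -1.    ] g [ 561.5 -376.3  228.6] F [ 0.4 -0.  -2.6] op 49.5 t 19.27 q6 0.07
```

View pics/l.png

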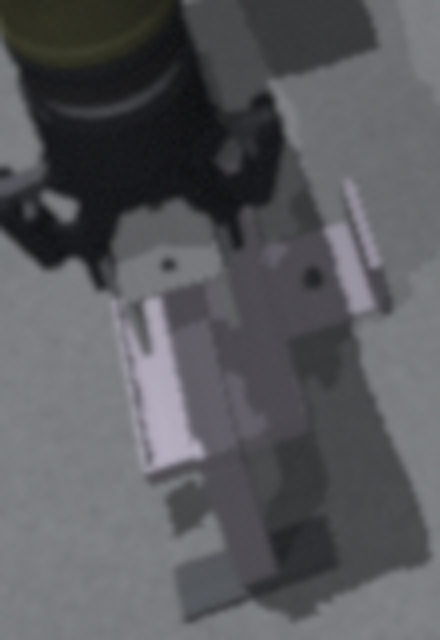

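Emit:
jog_arm([
  [[0,0,12],0],
  [[0,0,24],0],
  [[0,0,36],0],
  [[0,0,48],0],
  [[0,0,54],0],
  [[0,0,54],0],
  [[0,0,54],0],
])

```text
t: 19.9
position: [561.2, -376.6, 328.6]
eef_rot: [0.0, 0.323, 0.946, -0.0]
contact_force: [0.0, 0.5, -1.3]
opening: 49.1
```

Emit:
jog_arm([
  [[0,0,2],0],
  [[0,0,4],0],
  [[0,0,6],0],
  [[0,0,6],0],
  [[0,0,6],0],
])

```text
t: 20.32
position: [561.3, -376.7, 326.2]
eef_rot: [0.002, 0.323, 0.946, -0.001]
contact_force: [-2.3, 1.9, 11.0]
opening: 49.3
```

```bash
python3 - <<'E'
from h import *
h=rail(0,90);print(h); go(h[0],h[1],167,52.35)
E
```

```text
[ 560.8588232  -375.77435871]
shift [0.9 0.4 4.2] turn -0.01 | len 4 cur yaw 52.34 tilt [ 0.004  -0.0028 -1.    ] g [ 561.3 -376.7  171.2] F [-2.3  1.9 11. ] op 49.3 t 20.32 q6 0.07
```

Contact is at web height, so release.

Emit:
jog_arm([
  [[0,0,-2],0],
  [[0,0,-2],0],
  [[0,0,-2],0],
  [[0,0,-2],0],
  [[0,0,-2],0],
  [[0,0,-2],0],
], hand=0.6)

```text
t: 20.82
position: [561.1, -376.5, 323.7]
eef_rot: [-0.0, 0.323, 0.946, 0.0]
contact_force: [0.5, -0.1, -0.6]
opening: 68.3
```

Emit:
jog_arm([
  [[0,0,-15],0],
  [[0,0,-45],0],
  [[0,0,-80],0],
  [[0,0,-80],0],
  [[0,0,-80],0],
])

```text
t: 21.23
position: [561.8, -377.0, 406.9]
eef_rot: [0.003, 0.323, 0.946, -0.001]
contact_force: [-0.6, -0.4, -0.8]
opening: 68.1
```

```bash
python3 - <<'E'
from h import *
h=nest(-95,-76); go(h[0],h[1],250,21.4)
p=camera("scene");save(p,"l3.png",(190,220,300,380),4)
E
```

```text
shift [450.2 375.7  -0.5] turn 30.94 | len 586 cur yaw 52.34 tilt [ 0.0048 -0.0032 -1.    ] g [ 561.8 -377.   251.9] F [-0.6 -0.4 -0.8] op 68.1 t 21.23 q6 0.07
```

View pics/l3.png

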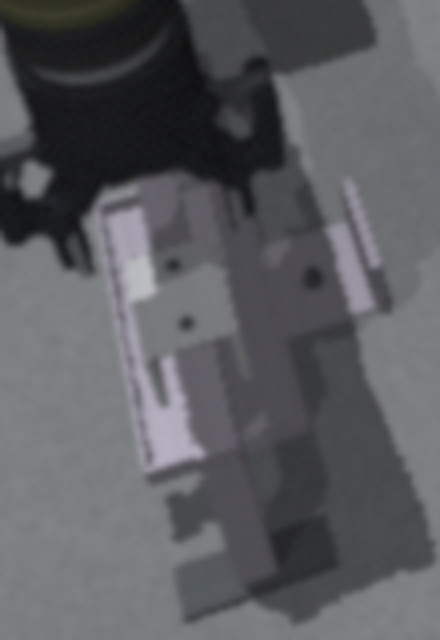

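Bracket 0 sits astride the bar at crop (185,295). Now back to rod 0 to push it down.

Emit:
jog_arm([
  [[450,375.7,0],31],
  [[450,375.7,0],31],
  [[450,375.7,0],31],
  [[450,375.7,0],31],
  [[450,375.7,0],31],
  [[450,375.7,0],31],
  [[450,375.7,0],31],
  [[450,375.7,0],31],
], hand=-0.06)

```text
t: 21.95
position: [487.6, -49.3, 402.5]
eef_rot: [-0.001, 0.564, 0.826, -0.001]
contact_force: [1.0, 0.4, 0.3]
opening: 40.2
```

Emit:
jog_arm([
  [[0,0,0],0],
  [[0,0,0],0],
  [[0,0,0],0],
])

```text
t: 22.2
position: [488.9, -51.0, 403.2]
eef_rot: [-0.0, 0.564, 0.826, -0.001]
contact_force: [0.7, -0.7, 0.2]
opening: 40.2
```

```bash
python3 - <<'E'
from h import *
h=nest(-95,-76); go(h[0],h[1],205,21.42)
E
```

```text
shift [249.3  39.7  43.2] turn -0.03 | len 256 cur yaw 21.39 tilt [-1.5e-03 -5.0e-04 -1.0e+00] g [488.9 -51.  248.2] F [ 0.7 -0.7  0.2] op 40.2 t 22.2 q6 1.09
```

Emit:
jog_arm([
  [[249.3,39.7,43],0],
  [[249.3,39.7,43],0],
  [[249.3,39.7,43],0],
  [[249.3,39.7,43],0],
  [[249.3,39.7,43],0],
  [[249.3,39.7,43],0],
  [[249.3,39.7,43],0],
  [[249.3,39.7,43],0],
])

```text
t: 22.87
position: [435.6, 196.5, 359.9]
eef_rot: [-0.0, 0.563, 0.826, -0.001]
contact_force: [-0.1, -0.8, -0.2]
opening: 40.1
```

Emit:
jog_arm([
  [[0,0,0],0],
  [[0,0,0],0],
  [[0,0,0],0],
])

```text
t: 23.12
position: [436.1, 193.9, 361.2]
eef_rot: [0.0, 0.565, 0.825, -0.0]
contact_force: [-0.8, -0.4, -0.3]
opening: 40.2
```

```bash
python3 - <<'E'
from h import *
h=nest(-95,-76); go(h[0],h[1],160,21.42)
p=camera("scene");save(p,"i2.png",(300,90,400,200),5.4)
E
```

```text
shift [ 2.  -0.6 46.2] turn -0.26 | len 46 cur yaw 21.16 tilt [ 3.e-04 -4.e-04 -1.e+00] g [436.1 193.9 206.2] F [-0.8 -0.4 -0.3] op 40.2 t 23.12 q6 1.62
```

View pics/i2.png

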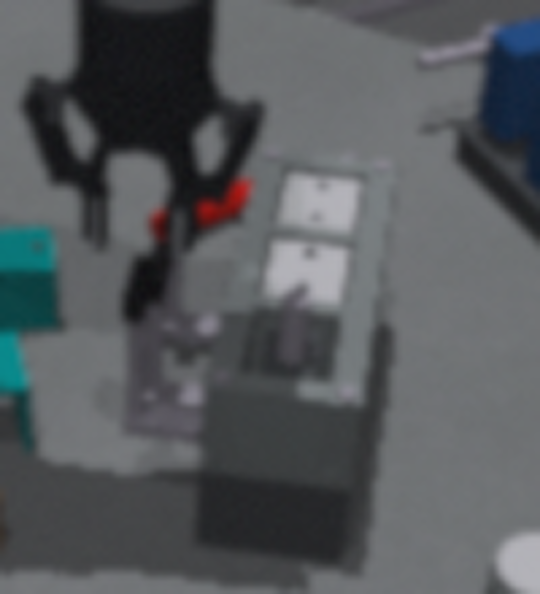

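Rod 0 is still up, with its handle at crop (150,285) between the fingers. Grip it and push down.

Emit:
jog_arm([
  [[1,-0.5,15],0],
  [[1,-0.5,30],0],
  [[1,-0.5,45],0],
  [[1,-0.5,45],0],
  [[1,-0.5,45],0],
])

```text
t: 23.58
position: [434.4, 195.3, 315.9]
eef_rot: [-0.0, 0.565, 0.825, -0.001]
contact_force: [0.5, -1.0, -1.1]
opening: 39.9
```

Emit:
jog_arm([
  [[0,0,0],0],
  [[0,0,0],0],
  [[0,0,0],0],
  [[0,0,0],0],
  [[0,0,0],0],
  [[0,0,0],0],
], hand=-1)

```text
t: 24.08
position: [434.5, 196.2, 317.0]
eef_rot: [0.001, 0.564, 0.826, 0.0]
contact_force: [-2.1, -2.8, 5.0]
opening: 12.6
```

Emit:
jog_arm([
  [[0,0,8],0],
  [[0,0,16],0],
  [[0,0,24],0],
  [[0,0,32],0],
  [[0,0,40],0],
  [[0,0,44],0],
  [[0,0,44],0],
  [[0,0,44],0],
])

```text
t: 24.75
position: [434.5, 196.1, 273.7]
eef_rot: [0.001, 0.564, 0.826, 0.0]
contact_force: [-4.5, -3.0, 12.4]
opening: 12.4
```

```bash
python3 - <<'E'
from h import *
h=nest(-95,-76); go(h[0],h[1],115,21.42)
p=camera("scene");save(p,"i3.png",(300,90,400,200),5.4)
E
```

```text
shift [-0.7  0.2  3.8] turn -0.07 | len 4 cur yaw 21.35 tilt [ 1.3e-03 -4.0e-04 -1.0e+00] g [434.5 196.1 118.7] F [-4.5 -3.  12.4] op 12.4 t 24.75 q6 1.62
```

View pics/i3.png

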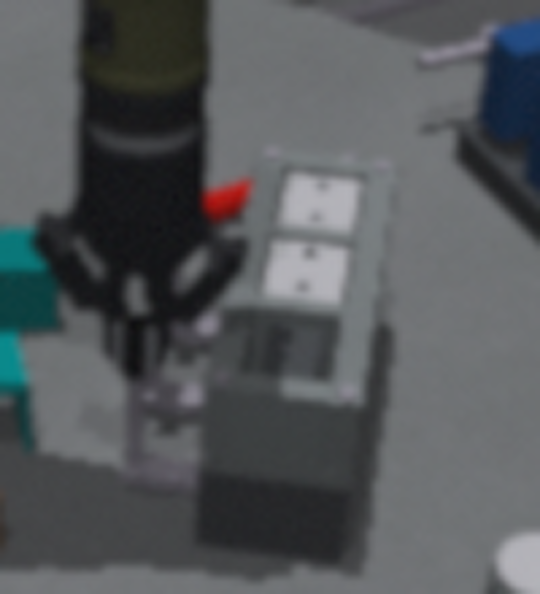

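Emit:
jog_arm([
  [[0,0,1.5],0],
  [[0,0,3],0],
  [[0,0,3],0],
  [[0,0,3],0],
])

```text
t: 25.13
position: [434.2, 196.1, 273.5]
eef_rot: [0.001, 0.564, 0.826, 0.001]
contact_force: [-10.5, -5.7, 34.5]
opening: 13.1
```

Rod 0 is on its stop: the force rises to 34 N with no travel. Release and go on to rod 1.

Emit:
jog_arm([
  [[0,0,-3],0],
  [[0,0,-3],0],
  [[0,0,-3],0],
  [[0,0,-3],0],
  [[0,0,-20],0],
  [[0,0,-40],0],
  [[0,0,-40],0],
  [[0,0,-40],0],
], hand=-0.06)

```text
t: 25.8
position: [435.1, 196.6, 309.4]
eef_rot: [0.0, 0.564, 0.826, 0.001]
contact_force: [-0.1, -0.6, -0.5]
opening: 40.4
```

```bash
python3 - <<'E'
from h import *
h=nest(-95,0); go(h[0],h[1],152,21.42)
E
```

```text
shift [75.  -0.6  2.4] turn -0.07 | len 75 cur yaw 21.35 tilt [ 1.6e-03  8.0e-04 -1.0e+00] g [435.1 196.6 154.4] F [-0.1 -0.6 -0.5] op 40.4 t 25.8 q6 1.62
```

Emit:
jog_arm([
  [[35,-0.5,2],0],
  [[75,-0.5,2],0],
  [[75,-0.5,2],0],
  [[75,-0.5,2],0],
  [[75,-0.5,2],0],
  [[75,-0.5,2],0],
  [[75,-0.5,2],0],
])

```text
t: 26.38
position: [406.9, 265.0, 306.7]
eef_rot: [-0.0, 0.565, 0.825, -0.001]
contact_force: [-0.8, -0.3, -0.2]
opening: 40.2
```

```bash
python3 - <<'E'
from h import *
h=nest(-95,0); go(h[0],h[1],116,21.42)
p=camera("scene");save(p,"i4.png",(300,90,400,200),5.4)
E
```

```text
shift [ 1.2  0.7 35.7] turn -0.17 | len 36 cur yaw 21.25 tilt [-7.e-04 -8.e-04 -1.e+00] g [406.9 265.  151.7] F [-0.8 -0.3 -0.2] op 40.2 t 26.38 q6 1.78
```

View pics/i4.png

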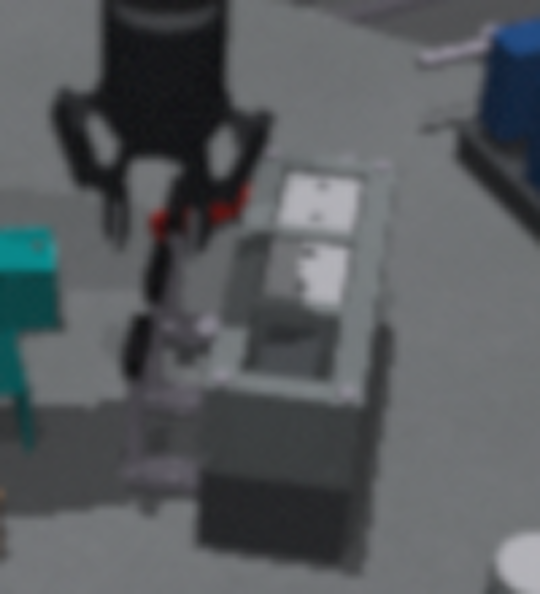

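Pocket 0 is empty and rod 0 is down (handle (138,345)). The gripper is over rod 1's handle (158,270).

Emit:
jog_arm([
  [[0.5,0,12],0],
  [[0.5,0,24],0],
  [[0.5,0,36],0],
  [[0.5,0,36],0],
  [[0.5,0,36],0],
])

```text
t: 26.85
position: [406.5, 265.7, 270.8]
eef_rot: [-0.0, 0.564, 0.825, -0.001]
contact_force: [0.9, 0.4, 0.3]
opening: 40.1
```

Emit:
jog_arm([
  [[0,0,0],0],
  [[0,0,0],0],
  [[0,0,0],0],
  [[0,0,0],0],
  [[0,0,0],0],
  [[0,0,0],0],
], hand=-1)

```text
t: 27.35
position: [406.7, 266.5, 272.0]
eef_rot: [0.0, 0.564, 0.826, 0.0]
contact_force: [-0.7, -2.2, 5.5]
opening: 13.1
```

Emit:
jog_arm([
  [[0,0,-6],0],
  [[0,0,-14],0],
  [[0,0,-22],0],
  [[0,0,-30],0],
  [[0,0,-38],0],
  [[0,0,-44],0],
  [[0,0,-46],0],
  [[0,0,-46],0],
])

```text
t: 28.02
position: [406.8, 266.5, 316.3]
eef_rot: [0.0, 0.564, 0.826, -0.0]
contact_force: [7.6, 3.0, -20.4]
opening: 12.9
```

```bash
python3 - <<'E'
from h import *
h=nest(-95,0); go(h[0],h[1],160,21.42)
p=camera("scene");save(p,"i5.png",(300,90,400,200),5.4)
E
```

```text
shift [-0.3  0.2  1.3] turn -0.08 | len 1 cur yaw 21.34 tilt [-0.e+00 -4.e-04 -1.e+00] g [406.8 266.5 161.3] F [  7.6   3.  -20.4] op 12.9 t 28.02 q6 1.78
```

View pics/i5.png

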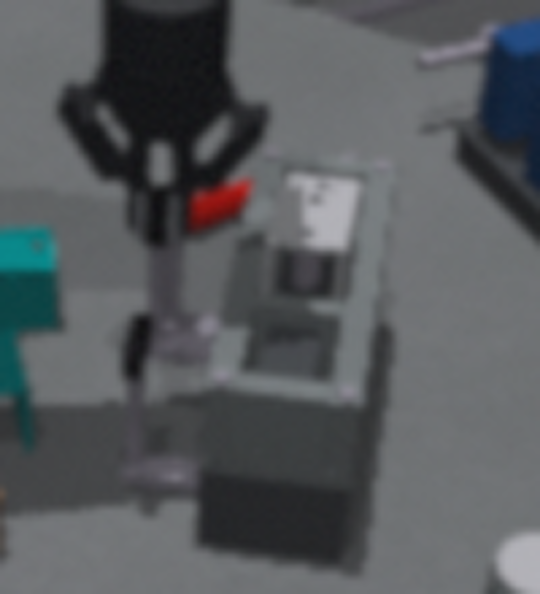

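Bracket 1 is up. Release, rise and move over it.

Emit:
jog_arm([
  [[0,0,0],0],
  [[0,0,0],0],
  [[0,0,0],0],
  [[0,0,0],0],
  [[0,0,-30],0],
  [[0,0,-54],0],
  [[0,0,-54],0],
  [[0,0,-54],0],
], hand=-0.06)

```text
t: 28.73
position: [407.0, 266.8, 373.2]
eef_rot: [0.001, 0.564, 0.826, 0.002]
contact_force: [0.7, -0.2, 0.4]
opening: 40.1
```

Emit:
jog_arm([
  [[0,35,0],0],
  [[0,70,0],0],
  [[0,95,0],0],
  [[0,95,0],0],
  [[0,95,0],0],
  [[0,95,0],0],
  [[0,95,0],0],
  [[0,95,0],0],
], hand=1)

```text
t: 29.4
position: [494.0, 300.6, 371.1]
eef_rot: [-0.0, 0.564, 0.826, -0.001]
contact_force: [0.1, 1.2, 0.5]
opening: 85.6
```

```bash
python3 - <<'E'
from h import *
h=nest(0,0); go(h[0],h[1],157,21.42)
p=camera("scene");save(p,"k2.png",(300,70,400,180),5.4)
E
```

```text
shift [-0.2  1.7 59.1] turn -0.06 | len 59 cur yaw 21.36 tilt [-1.e-03 -5.e-04 -1.e+00] g [494.  300.6 216.1] F [0.1 1.2 0.5] op 85.6 t 29.4 q6 1.74
```

View pics/k2.png

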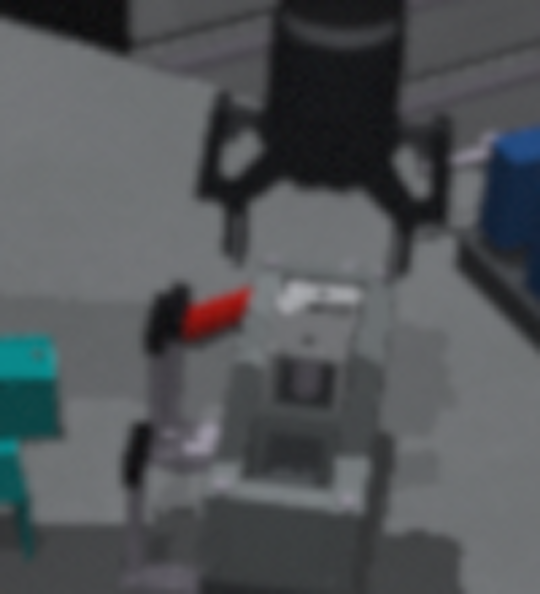

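Emit:
jog_arm([
  [[0,0.5,25],0],
  [[0,0.5,45],0],
  [[0,0.5,59],0],
  [[0,0.5,59],0],
  [[0,0.5,59],0],
  [[0,0.5,59],0],
])

```text
t: 29.95
position: [495.6, 301.4, 313.2]
eef_rot: [0.0, 0.564, 0.826, 0.001]
contact_force: [0.8, -0.2, -0.1]
opening: 85.3
```

Emit:
jog_arm([
  [[0,0,0],0],
  [[0,0,0],0],
  [[0,0,0],0],
  [[0,0,0],0],
  [[0,0,0],0],
  [[0,0,0],0],
], hand=-1)

```text
t: 30.45
position: [495.7, 301.4, 312.8]
eef_rot: [0.0, 0.564, 0.826, 0.001]
contact_force: [-0.4, -0.2, 3.3]
opening: 49.3
```

Emit:
jog_arm([
  [[0,0,-15],0],
  [[0,0,-45],0],
  [[0,0,-80],0],
  [[0,0,-100],0],
  [[0,0,-100],0],
  [[0,0,-100],0],
  [[0,0,-100],0],
])

```text
t: 31.03
position: [495.1, 300.9, 410.2]
eef_rot: [-0.001, 0.564, 0.826, -0.001]
contact_force: [0.1, -0.4, -2.3]
opening: 49.1
```

```bash
python3 - <<'E'
from h import *
h=rail(0,0);print(h); go(h[0],h[1],258,52.35)
E
```

```text
[ 489.6 -320.8]
shift [-577.1 -231.4   -1.7] turn -31.01 | len 622 cur yaw 21.34 tilt [-0.0026 -0.0017 -1.    ] g [495.1 300.9 255.2] F [ 0.1 -0.4 -2.3] op 49.1 t 31.03 q6 1.74
```

Emit:
jog_arm([
  [[-577,-231.4,0],-31],
  [[-577,-231.4,0],-31],
  [[-577,-231.4,0],-31],
  [[-577,-231.4,0],-31],
  [[-577,-231.4,0],-31],
  [[-577,-231.4,0],-31],
  [[-577,-231.4,0],-31],
  [[-577,-231.4,0],-31],
])

```text
t: 31.7
position: [491.5, -24.2, 409.7]
eef_rot: [-0.002, 0.323, 0.947, -0.001]
contact_force: [1.4, -0.5, -1.6]
opening: 48.7
```

Emit:
jog_arm([
  [[0,0,0],0],
  [[0,0,0],0],
  [[0,0,0],0],
])

```text
t: 31.95
position: [492.3, -22.5, 410.4]
eef_rot: [-0.002, 0.323, 0.946, -0.0]
contact_force: [0.3, -0.1, -1.8]
opening: 49.1
```

```bash
python3 - <<'E'
from h import *
h=rail(0,0);print(h); go(h[0],h[1],258,52.35)
p=camera("scene");save(p,"r1.png",(190,180,310,380),3)
E
```

```text
[ 489.6 -320.8]
shift [-180.4 -237.6   -2.8] turn -0.07 | len 298 cur yaw 52.28 tilt [-3.5e-03  8.0e-04 -1.0e+00] g [492.3 -22.5 255.4] F [ 0.3 -0.1 -1.8] op 49.1 t 31.95 q6 0.61
```

View pics/r1.png

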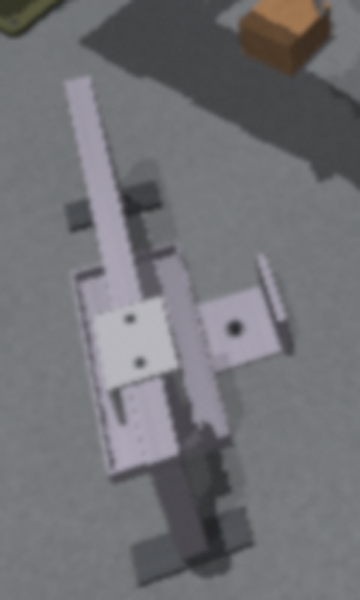

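```bash
python3 - <<'E'
from h import *
q=camera("scene")
for r in trace(q,"bracket0_mid"): print(r["confidence"],r["bbox"])
u=px([[129,319],[140,363],[78,80],[165,460]],3,(190,180))
for w,z in zip(unproj(q,u,185),(185,185,180,180)):
    d=w[:2]-M; print((d@xR).round(1),(d@yR_).round(1))
E
```

```text
0.75 [218.4, 281.1, 250.9, 321.3]
0.63 [406.6, 186.1, 424.0, 215.2]
0.43 [214.1, 259.1, 288.4, 342.4]
1.0 74.2
0.2 110.8
-0.9 -170.9
-1.8 184.1
```

Bracket 0 measures x ≈ 0.6 mm, y ≈ 92 mm on the bar. Placing bracket 1 at mid-bar.

Emit:
jog_arm([
  [[-180.4,-237.6,-3],0],
  [[-180.4,-237.6,-3],0],
  [[-180.4,-237.6,-3],0],
  [[-180.4,-237.6,-3],0],
  [[-180.4,-237.6,-3],0],
  [[-180.4,-237.6,-3],0],
  [[-180.4,-237.6,-3],0],
  [[-180.4,-237.6,-3],0],
])

```text
t: 32.77
position: [491.3, -325.2, 414.5]
eef_rot: [0.001, 0.324, 0.946, -0.002]
contact_force: [0.2, -0.3, -1.3]
opening: 49.1
```

Emit:
jog_arm([
  [[0,0,0],0],
  [[0,0,0],0],
  [[0,0,0],0],
  [[0,0,15],0],
  [[0,0,30],0],
  [[0,0,30],0],
  [[0,0,30],0],
  [[0,0,30],0],
])

```text
t: 33.43
position: [490.9, -319.6, 386.0]
eef_rot: [0.0, 0.322, 0.947, -0.0]
contact_force: [0.2, -0.6, -2.2]
opening: 49.0
```

```bash
python3 - <<'E'
from h import *
h=rail(0,0);go(h[0],h[1],175,52.35)
p=camera("scene");save(p,"r2.png",(190,200,300,360),4)
E
```

```text
shift [ 0.4 -1.7 56. ] turn 0.09 | len 56 cur yaw 52.44 tilt [ 5.e-04 -3.e-04 -1.e+00] g [ 490.9 -319.6  231. ] F [ 0.2 -0.6 -2.2] op 49.0 t 33.43 q6 0.08
```

View pics/r2.png

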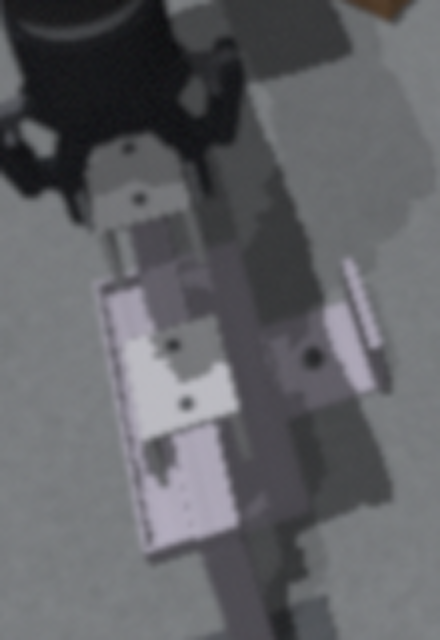

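Emit:
jog_arm([
  [[0,-1,12],0],
  [[0,-1,24],0],
  [[0,-1,36],0],
  [[0,-1,48],0],
  [[0,-1,56],0],
  [[0,-1,56],0],
  [[0,-1,56],0],
])

```text
t: 34.07
position: [490.0, -321.5, 329.5]
eef_rot: [0.0, 0.323, 0.947, 0.0]
contact_force: [0.0, -0.4, -2.7]
opening: 49.1
```

Emit:
jog_arm([
  [[0,0,2],0],
  [[0,0,4],0],
  [[0,0,6],0],
  [[0,0,6],0],
  [[0,0,6],0],
])

```text
t: 34.48
position: [490.2, -321.7, 326.4]
eef_rot: [0.002, 0.323, 0.946, -0.0]
contact_force: [-2.3, 2.4, 10.3]
opening: 49.3
```

```bash
python3 - <<'E'
from h import *
h=rail(0,0); go(h[0],h[1],167,52.35)
E
```

```text
shift [1.  0.3 4.4] turn -0.01 | len 4 cur yaw 52.34 tilt [ 0.0034 -0.0022 -1.    ] g [ 490.2 -321.7  171.4] F [-2.3  2.4 10.3] op 49.3 t 34.48 q6 0.08
```

Same contact height as before. Release and rise, then go back to rod 1.

Emit:
jog_arm([
  [[0,0,-2],0],
  [[0,0,-2],0],
  [[0,0,-2],0],
  [[0,0,-2],0],
  [[0,0,-2],0],
  [[0,0,-2],0],
], hand=0.6)

```text
t: 34.98
position: [489.9, -321.5, 324.9]
eef_rot: [-0.0, 0.323, 0.946, 0.0]
contact_force: [-0.8, 0.5, 0.0]
opening: 68.1
```

Emit:
jog_arm([
  [[0,0,-15],0],
  [[0,0,-45],0],
  [[0,0,-80],0],
  [[0,0,-80],0],
  [[0,0,-80],0],
])

```text
t: 35.4
position: [490.6, -322.0, 407.5]
eef_rot: [0.003, 0.323, 0.946, -0.001]
contact_force: [0.1, 0.1, 0.1]
opening: 68.5
```

```bash
python3 - <<'E'
from h import *
h=nest(-95,0); go(h[0],h[1],245,21.4)
E
```

```text
shift [425.5 414.8   5.4] turn 30.94 | len 594 cur yaw 52.34 tilt [ 0.0044 -0.0029 -1.    ] g [ 490.6 -322.   252.5] F [0.1 0.1 0.1] op 68.5 t 35.4 q6 0.08
```

Emit:
jog_arm([
  [[425.5,414.8,0],31],
  [[425.5,414.8,0],31],
  [[425.5,414.8,0],31],
  [[425.5,414.8,0],31],
  [[425.5,414.8,0],31],
  [[425.5,414.8,0],31],
  [[425.5,414.8,0],31],
  [[425.5,414.8,0],31],
], hand=-0.06)

```text
t: 36.07
position: [442.7, 4.8, 403.8]
eef_rot: [-0.001, 0.564, 0.826, -0.001]
contact_force: [0.5, -0.3, 0.1]
opening: 40.0
```

Emit:
jog_arm([
  [[0,0,0],0],
  [[0,0,0],0],
  [[0,0,0],0],
])

```text
t: 36.32
position: [443.8, 3.1, 404.3]
eef_rot: [-0.0, 0.564, 0.826, -0.001]
contact_force: [0.6, 0.4, -0.5]
opening: 40.0
```

```bash
python3 - <<'E'
from h import *
h=nest(-95,0); go(h[0],h[1],206,21.42)
E
```

```text
shift [258.4  62.   43.1] turn -0.02 | len 269 cur yaw 21.4 tilt [-1.5e-03 -7.0e-04 -1.0e+00] g [443.8   3.1 249.3] F [ 0.6  0.4 -0.5] op 40.0 t 36.32 q6 1.2
```

Emit:
jog_arm([
  [[258.4,62,43],0],
  [[258.4,62,43],0],
  [[258.4,62,43],0],
  [[258.4,62,43],0],
  [[258.4,62,43],0],
  [[258.4,62,43],0],
  [[258.4,62,43],0],
  [[258.4,62,43],0],
])

```text
t: 36.98
position: [408.5, 268.2, 360.7]
eef_rot: [-0.001, 0.563, 0.826, -0.0]
contact_force: [-0.2, -0.1, 1.1]
opening: 40.3
```

Emit:
jog_arm([
  [[0,0,0],0],
  [[0,0,0],0],
  [[0,0,0],0],
  [[0,0,0],0],
])

```text
t: 37.32
position: [408.3, 264.8, 362.3]
eef_rot: [0.0, 0.565, 0.825, -0.0]
contact_force: [-0.7, 0.1, -0.5]
opening: 39.7
```

```bash
python3 - <<'E'
from h import *
h=nest(-95,0); go(h[0],h[1],160,21.42)
p=camera("scene");save(p,"i6.png",(300,90,400,200),5.4)
save(p,"i6r.png",(190,200,300,360),3.5)
E
```

```text
shift [ 1.8 -0.5 47.3] turn -0.24 | len 47 cur yaw 21.18 tilt [ 2.e-04 -2.e-04 -1.e+00] g [408.3 264.8 207.3] F [-0.7  0.1 -0.5] op 39.7 t 37.32 q6 1.78
```

View pics/i6.png

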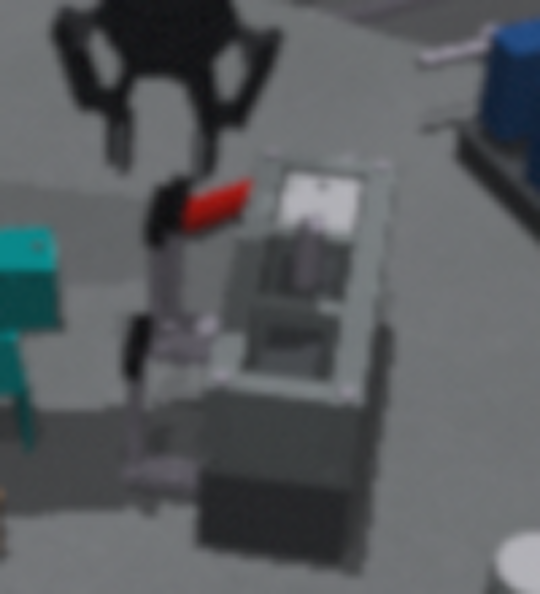

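View pics/i6r.png

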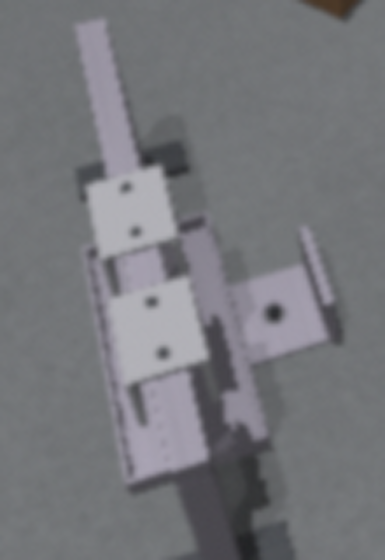

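Both brackets hang level on the bar at crop (132,212) and (157,327). Pushing rod 1 down.

Emit:
jog_arm([
  [[1,0,15],0],
  [[1,0,30],0],
  [[1,0,46],0],
  [[1,0,46],0],
  [[1,0,46],0],
])

```text
t: 37.78
position: [407.1, 266.5, 315.9]
eef_rot: [-0.0, 0.564, 0.826, -0.001]
contact_force: [0.7, 1.0, -0.2]
opening: 40.1
```

Emit:
jog_arm([
  [[0,0,0],0],
  [[0,0,0],0],
  [[0,0,0],0],
  [[0,0,0],0],
  [[0,0,0],0],
  [[0,0,0],0],
], hand=-1)

```text
t: 38.28
position: [406.8, 267.0, 317.0]
eef_rot: [-0.0, 0.564, 0.826, -0.0]
contact_force: [-3.5, -1.9, 5.9]
opening: 12.9
```

Emit:
jog_arm([
  [[0,0,8],0],
  [[0,0,16],0],
  [[0,0,24],0],
  [[0,0,32],0],
  [[0,0,40],0],
  [[0,0,45],0],
  [[0,0,46],0],
  [[0,0,46],0],
])

```text
t: 38.95
position: [406.6, 266.9, 273.9]
eef_rot: [0.0, 0.564, 0.826, 0.0]
contact_force: [-9.5, -5.8, 29.1]
opening: 12.8
```

Rod 1 is on its stop (29 N). On to rod 2.

Emit:
jog_arm([
  [[0,0,-3],0],
  [[0,0,-3],0],
  [[0,0,-3],0],
  [[0,0,-3],0],
  [[0,0,-20],0],
  [[0,0,-40],0],
  [[0,0,-40],0],
  [[0,0,-40],0],
], hand=-0.06)

```text
t: 39.62
position: [408.0, 267.7, 310.6]
eef_rot: [0.0, 0.564, 0.826, 0.001]
contact_force: [-0.7, 0.0, -0.9]
opening: 40.1
```

Emit:
jog_arm([
  [[35,0,2],0],
  [[76,0,2],0],
  [[76,0,2],0],
  [[76,0,2],0],
  [[76,0,2],0],
  [[76,0,2],0],
  [[76,0,2],0],
])

```text
t: 40.2
position: [379.9, 337.1, 307.7]
eef_rot: [-0.0, 0.565, 0.825, -0.001]
contact_force: [0.3, -0.4, 0.4]
opening: 39.8
```

```bash
python3 - <<'E'
from h import *
h=nest(-95,76); go(h[0],h[1],117,21.42)
p=camera("scene");save(p,"i7.png",(300,90,400,200),5.4)
E
```

```text
shift [ 0.2 -0.4 35.7] turn -0.16 | len 36 cur yaw 21.26 tilt [-7.e-04 -9.e-04 -1.e+00] g [379.9 337.1 152.7] F [ 0.3 -0.4  0.4] op 39.8 t 40.2 q6 1.93
```

View pics/i7.png

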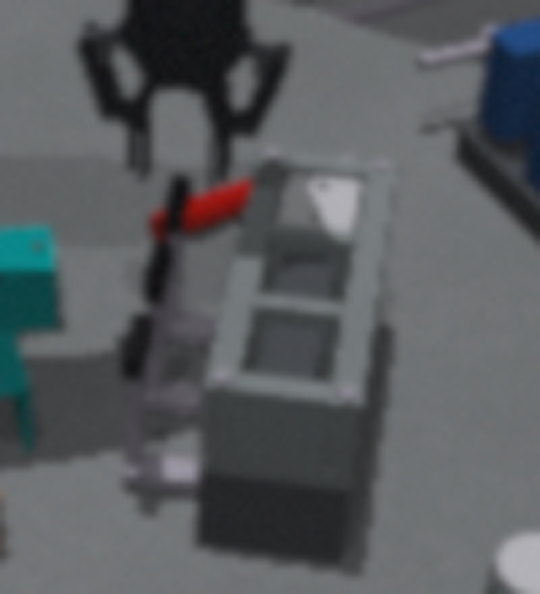

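Emit:
jog_arm([
  [[0,-0.5,12],0],
  [[0,-0.5,24],0],
  [[0,-0.5,36],0],
  [[0,-0.5,36],0],
  [[0,-0.5,36],0],
])

```text
t: 40.67
position: [379.2, 337.0, 271.8]
eef_rot: [-0.0, 0.564, 0.825, -0.001]
contact_force: [0.2, 0.3, -0.0]
opening: 40.2
```

Emit:
jog_arm([
  [[0,0,0],0],
  [[0,0,0],0],
  [[0,0,0],0],
  [[0,0,0],0],
  [[0,0,0],0],
  [[0,0,0],0],
], hand=-1)

```text
t: 41.17
position: [378.8, 337.7, 273.1]
eef_rot: [-0.0, 0.564, 0.826, -0.0]
contact_force: [-2.6, -1.7, 6.4]
opening: 12.5
```

Emit:
jog_arm([
  [[0,0,-6],0],
  [[0,0,-14],0],
  [[0,0,-22],0],
  [[0,0,-30],0],
  [[0,0,-38],0],
  [[0,0,-44],0],
  [[0,0,-46],0],
  [[0,0,-46],0],
])

```text
t: 41.83
position: [379.0, 337.8, 317.4]
eef_rot: [-0.0, 0.564, 0.826, -0.001]
contact_force: [1.7, 2.0, -17.8]
opening: 12.6
```

```bash
python3 - <<'E'
from h import *
h=nest(-95,76); go(h[0],h[1],160,21.42)
p=camera("scene");save(p,"i8.png",(300,90,400,200),5.4)
E
```

```text
shift [-0.8  0.1  2.4] turn -0.07 | len 3 cur yaw 21.35 tilt [-1.2e-03 -7.0e-04 -1.0e+00] g [379.  337.8 162.4] F [  1.7   2.  -17.8] op 12.6 t 41.83 q6 1.93
```

View pics/i8.png

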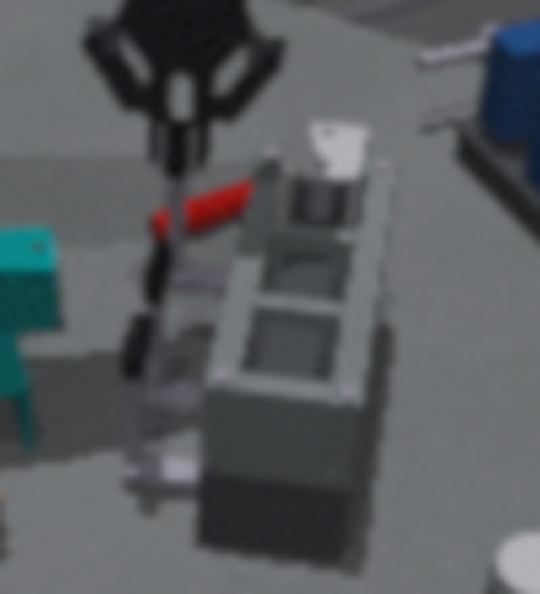

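Bracket 2 is up at crop (335,145). Picking it.

Emit:
jog_arm([
  [[0,0,0],0],
  [[0,0,0],0],
  [[0,0,0],0],
  [[0,0,0],0],
  [[0,0,-30],0],
  [[0,0,-54],0],
  [[0,0,-54],0],
  [[0,0,-54],0],
], hand=-0.06)

```text
t: 42.55
position: [379.9, 338.4, 374.6]
eef_rot: [0.001, 0.564, 0.826, 0.003]
contact_force: [-0.7, 0.4, 0.2]
opening: 40.0
```

Emit:
jog_arm([
  [[-0.5,35,0],0],
  [[-0.5,70,0],0],
  [[-0.5,95,0],0],
  [[-0.5,95,0],0],
  [[-0.5,95,0],0],
  [[-0.5,95,0],0],
  [[-0.5,95,0],0],
  [[-0.5,95,0],0],
], hand=1)

```text
t: 43.22
position: [466.9, 371.6, 372.2]
eef_rot: [-0.0, 0.564, 0.826, -0.0]
contact_force: [0.2, -0.1, 0.1]
opening: 85.5
```

```bash
python3 - <<'E'
from h import *
h=nest(0,76); go(h[0],h[1],157,21.42)
p=camera("scene");save(p,"k4.png",(300,70,400,180),5.4)
E
```

```text
shift [-0.2  1.  60.2] turn -0.06 | len 60 cur yaw 21.36 tilt [-8.e-04 -6.e-04 -1.e+00] g [466.9 371.6 217.2] F [ 0.2 -0.1  0.1] op 85.5 t 43.22 q6 1.87
```

View pics/k4.png

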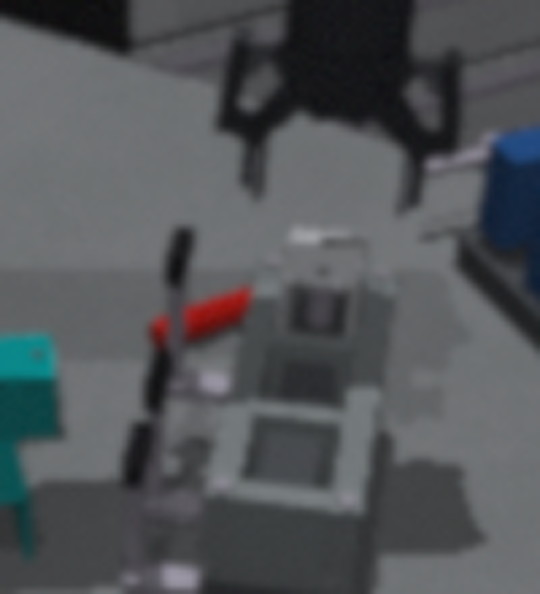

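Emit:
jog_arm([
  [[0,0,25],0],
  [[0,0,45],0],
  [[0,0,60],0],
  [[0,0,60],0],
  [[0,0,60],0],
  [[0,0,60],0],
])

```text
t: 43.77
position: [467.9, 372.2, 313.3]
eef_rot: [0.0, 0.564, 0.826, 0.001]
contact_force: [1.0, -0.1, 0.7]
opening: 85.5
```

Emit:
jog_arm([
  [[0,0,0],0],
  [[0,0,0],0],
  [[0,0,0],0],
  [[0,0,0],0],
  [[0,0,0],0],
  [[0,0,0],0],
], hand=-1)

```text
t: 44.27
position: [468.1, 372.2, 313.0]
eef_rot: [0.0, 0.564, 0.826, 0.001]
contact_force: [0.1, 0.8, 2.8]
opening: 49.3
```

Emit:
jog_arm([
  [[0,0,-15],0],
  [[0,0,-45],0],
  [[0,0,-80],0],
  [[0,0,-100],0],
  [[0,0,-100],0],
  [[0,0,-100],0],
  [[0,0,-100],0],
])

```text
t: 44.85
position: [467.6, 371.7, 410.4]
eef_rot: [-0.0, 0.564, 0.826, -0.001]
contact_force: [-0.4, -0.4, -2.0]
opening: 49.4
```

```bash
python3 - <<'E'
from h import *
h=rail(0,-92);print(h); go(h[0],h[1],258,52.35)
E
```

```text
[ 416.75764739 -264.60398888]
shift [-574.2 -278.8   -1.3] turn -31.01 | len 638 cur yaw 21.34 tilt [-0.0022 -0.0018 -1.    ] g [467.6 371.7 255.4] F [-0.4 -0.4 -2. ] op 49.4 t 44.85 q6 1.87
```

Emit:
jog_arm([
  [[-574,-279,0],-31],
  [[-574,-279,0],-31],
  [[-574,-279,0],-31],
  [[-574,-279,0],-31],
  [[-574,-279,0],-31],
  [[-574,-279,0],-31],
  [[-574,-279,0],-31],
  [[-574,-279,0],-31],
])

```text
t: 45.52
position: [440.2, 41.7, 410.0]
eef_rot: [-0.002, 0.322, 0.947, -0.001]
contact_force: [0.3, -0.5, -1.1]
opening: 48.9
```

Emit:
jog_arm([
  [[0,0,0],0],
  [[0,0,0],0],
  [[0,0,0],0],
])

```text
t: 45.77
position: [441.2, 43.3, 410.8]
eef_rot: [-0.001, 0.323, 0.946, -0.0]
contact_force: [-0.5, -0.1, -2.5]
opening: 49.2
```

```bash
python3 - <<'E'
from h import *
h=rail(0,-92); go(h[0],h[1],258,52.35)
E
```

```text
shift [-169.1 -258.5   -2.2] turn -0.08 | len 309 cur yaw 52.27 tilt [-2.7e-03  4.0e-04 -1.0e+00] g [441.2  43.3 255.8] F [-0.5 -0.1 -2.5] op 49.2 t 45.77 q6 0.76
```

Emit:
jog_arm([
  [[-169,-258.5,-2],0],
  [[-169,-258.5,-2],0],
  [[-169,-258.5,-2],0],
  [[-169,-258.5,-2],0],
  [[-169,-258.5,-2],0],
  [[-169,-258.5,-2],0],
  [[-169,-258.5,-2],0],
  [[-169,-258.5,-2],0],
])

```text
t: 46.43
position: [418.4, -267.1, 413.2]
eef_rot: [0.0, 0.323, 0.946, -0.001]
contact_force: [0.0, 0.4, -1.4]
opening: 48.9
```

Emit:
jog_arm([
  [[0,0,0],0],
  [[0,0,0],0],
  [[0,0,0],0],
  [[0,0,15],0],
  [[0,0,30],0],
  [[0,0,30],0],
  [[0,0,30],0],
  [[0,0,30],0],
])

```text
t: 47.1
position: [418.0, -263.3, 384.8]
eef_rot: [0.0, 0.322, 0.947, 0.0]
contact_force: [0.7, -0.6, -2.2]
opening: 49.2
```

```bash
python3 - <<'E'
from h import *
h=rail(0,-92);go(h[0],h[1],175,52.35)
p=camera("scene");save(p,"r4.png",(190,180,300,340),4)
E
```

```text
shift [ 0.2 -1.8 54.8] turn 0.11 | len 55 cur yaw 52.46 tilt [ 3.e-04 -0.e+00 -1.e+00] g [ 418.  -263.3  229.8] F [ 0.7 -0.6 -2.2] op 49.2 t 47.1 q6 0.09
```

View pics/r4.png

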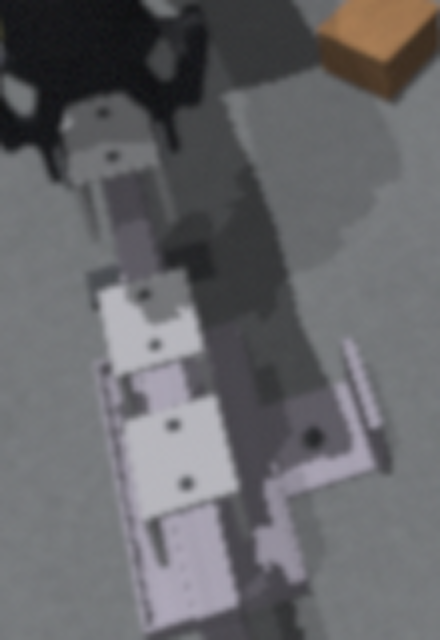

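Emit:
jog_arm([
  [[0,-1,12],0],
  [[0,-1,24],0],
  [[0,-1,36],0],
  [[0,-1,48],0],
  [[0,-1,55],0],
  [[0,-1,55],0],
  [[0,-1,55],0],
])

```text
t: 47.73
position: [417.1, -265.1, 329.6]
eef_rot: [0.0, 0.323, 0.947, -0.0]
contact_force: [-0.5, 0.0, -1.9]
opening: 49.1
```

Emit:
jog_arm([
  [[0,0,2],0],
  [[0,0,4],0],
  [[0,0,6],0],
  [[0,0,6],0],
  [[0,0,6],0],
])

```text
t: 48.15
position: [417.3, -265.3, 326.4]
eef_rot: [0.002, 0.323, 0.946, -0.0]
contact_force: [-3.7, 3.2, 15.3]
opening: 49.2
```

```bash
python3 - <<'E'
from h import *
h=rail(0,-92);go(h[0],h[1],167,52.35)
E
```

```text
shift [0.9 0.2 4.4] turn -0.0 | len 5 cur yaw 52.35 tilt [ 0.0034 -0.0021 -1.    ] g [ 417.3 -265.3  171.4] F [-3.7  3.2 15.3] op 49.2 t 48.15 q6 0.09
```

Emit:
jog_arm([
  [[0,0,-2],0],
  [[0,0,-2],0],
  [[0,0,-2],0],
  [[0,0,-2],0],
  [[0,0,-2],0],
  [[0,0,-2],0],
], hand=0.6)

```text
t: 48.65
position: [416.9, -265.1, 324.9]
eef_rot: [-0.0, 0.323, 0.946, 0.0]
contact_force: [-0.1, -0.4, -0.1]
opening: 68.2
```

Emit:
jog_arm([
  [[0,0,-15],0],
  [[0,0,-45],0],
  [[0,0,-80],0],
  [[0,0,-80],0],
  [[0,0,-80],0],
])

```text
t: 49.07
position: [417.7, -265.6, 407.2]
eef_rot: [0.002, 0.323, 0.946, -0.001]
contact_force: [0.1, 0.5, -0.0]
opening: 68.6
```

```bash
python3 - <<'E'
from h import *
h=nest(-95,76); go(h[0],h[1],250,21.4)
E
```

```text
shift [3.986e+02 4.537e+02 4.000e-01] turn 30.94 | len 604 cur yaw 52.34 tilt [ 0.0041 -0.0026 -1.    ] g [ 417.7 -265.6  252.2] F [ 0.1  0.5 -0. ] op 68.6 t 49.07 q6 0.09
```

Emit:
jog_arm([
  [[398.6,453.7,0],31],
  [[398.6,453.7,0],31],
  [[398.6,453.7,0],31],
  [[398.6,453.7,0],31],
  [[398.6,453.7,0],31],
  [[398.6,453.7,0],31],
  [[398.6,453.7,0],31],
  [[398.6,453.7,0],31],
], hand=-0.06)

```text
t: 49.73
position: [396.4, 49.6, 404.0]
eef_rot: [-0.001, 0.564, 0.826, -0.001]
contact_force: [1.3, -0.3, 0.0]
opening: 40.0
```

Emit:
jog_arm([
  [[0,0,0],0],
  [[0,0,0],0],
  [[0,0,0],0],
])

```text
t: 49.98
position: [397.2, 47.9, 404.3]
eef_rot: [-0.001, 0.563, 0.826, -0.001]
contact_force: [0.6, -0.4, -0.6]
opening: 40.0
```

```bash
python3 - <<'E'
from h import *
h=nest(-95,76); go(h[0],h[1],206,21.42)
E
```

```text
shift [275.7  89.1  43.1] turn -0.01 | len 293 cur yaw 21.41 tilt [-1.9e-03 -9.0e-04 -1.0e+00] g [397.2  47.9 249.3] F [ 0.6 -0.4 -0.6] op 40.0 t 49.98 q6 1.32
```

Emit:
jog_arm([
  [[275.7,89,43],0],
  [[275.7,89,43],0],
  [[275.7,89,43],0],
  [[275.7,89,43],0],
  [[275.7,89,43],0],
  [[275.7,89,43],0],
  [[275.7,89,43],0],
  [[275.7,89,43],0],
])

```text
t: 50.65
position: [381.5, 341.0, 360.4]
eef_rot: [-0.001, 0.563, 0.826, 0.001]
contact_force: [0.8, -0.9, 0.4]
opening: 40.1
```

Emit:
jog_arm([
  [[0,0,0],0],
  [[0,0,0],0],
  [[0,0,0],0],
  [[0,0,0],0],
  [[0,0,0],0],
])

```text
t: 51.07
position: [380.6, 335.5, 362.6]
eef_rot: [0.0, 0.565, 0.825, 0.0]
contact_force: [-0.5, 0.1, 0.6]
opening: 40.0
```

```bash
python3 - <<'E'
from h import *
h=nest(-95,76); go(h[0],h[1],160,21.42)
p=camera("scene");save(p,"i9.png",(300,70,400,180),5.4)
E
```

```text
shift [ 1.8 -0.6 47.6] turn -0.23 | len 48 cur yaw 21.19 tilt [ 3.e-04  1.e-04 -1.e+00] g [380.6 335.5 207.6] F [-0.5  0.1  0.6] op 40.0 t 51.07 q6 1.92
```

View pics/i9.png

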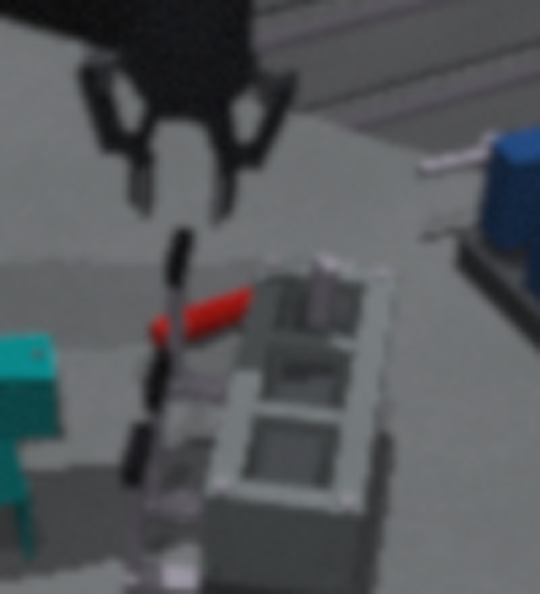

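All three pockets are empty. Rod 2's handle is up at (180,255), between the fingers.

Emit:
jog_arm([
  [[0.5,0,15],0],
  [[0.5,0,30],0],
  [[0.5,0,46],0],
  [[0.5,0,46],0],
  [[0.5,0,46],0],
])

```text
t: 51.53
position: [379.6, 336.8, 316.0]
eef_rot: [-0.0, 0.564, 0.826, -0.001]
contact_force: [-0.5, -0.0, -0.3]
opening: 40.1
```

Emit:
jog_arm([
  [[0,0,0],0],
  [[0,0,0],0],
  [[0,0,0],0],
  [[0,0,0],0],
  [[0,0,0],0],
  [[0,0,0],0],
], hand=-1)

```text
t: 52.03
position: [379.2, 337.3, 317.1]
eef_rot: [-0.001, 0.564, 0.826, -0.0]
contact_force: [-5.1, -0.7, 4.5]
opening: 12.5
```

Emit:
jog_arm([
  [[0,0,8],0],
  [[0,0,16],0],
  [[0,0,24],0],
  [[0,0,32],0],
  [[0,0,40],0],
  [[0,0,45],0],
  [[0,0,46],0],
  [[0,0,46],0],
])

```text
t: 52.7
position: [379.0, 337.2, 273.9]
eef_rot: [-0.0, 0.564, 0.826, 0.0]
contact_force: [-11.0, -5.9, 28.1]
opening: 12.8
```

Emit:
jog_arm([
  [[0,0,-3],0],
  [[0,0,-3],0],
  [[0,0,-3],0],
  [[0,0,-3],0],
  [[0,0,-20],0],
  [[0,0,-60],0],
  [[0,0,-100],0],
  [[0,0,-140],0],
], hand=-0.06)

```text
t: 53.37
position: [379.8, 337.3, 410.9]
eef_rot: [-0.0, 0.564, 0.826, -0.001]
contact_force: [0.7, 0.4, -0.2]
opening: 40.4
```

Emit:
jog_arm([
  [[0,-40,0],0],
  [[0,-80,0],0],
  [[0,-80,0],0],
  [[0,-80,0],0],
  [[0,-80,0],0],
])

```text
t: 53.78
position: [305.6, 308.6, 410.1]
eef_rot: [0.0, 0.564, 0.826, 0.0]
contact_force: [0.1, -0.6, 0.7]
opening: 40.3
```

```bash
python3 - <<'E'
from h import *
p=camera("scene");save(p,"z1.png",(190,90,400,390),2)
t=camera("top");save(t,"z2.png",(150,120,490,280),2.3)
save(p,"z3.png",(195,200,295,360),3.7);save(t,"z4.png",(370,150,475,270),5)
E
```

```text
(no output)
```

View pics/z1.png

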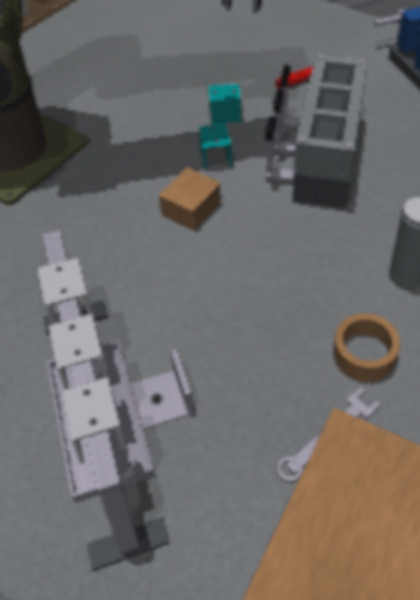

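View pics/z2.png

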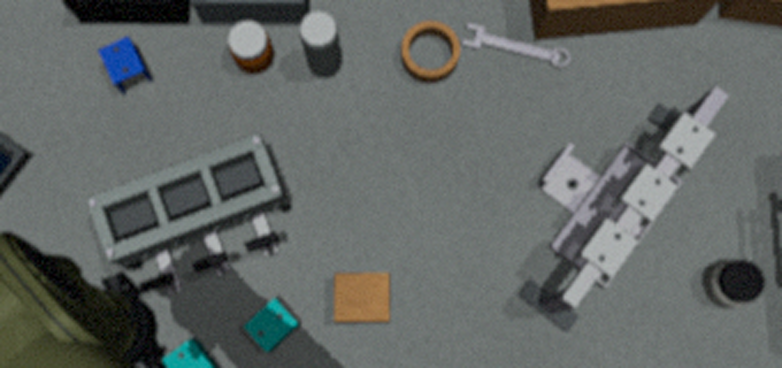

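View pics/z3.png

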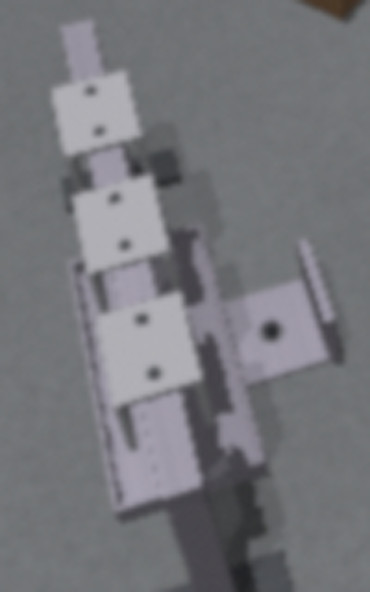

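View pics/z4.png

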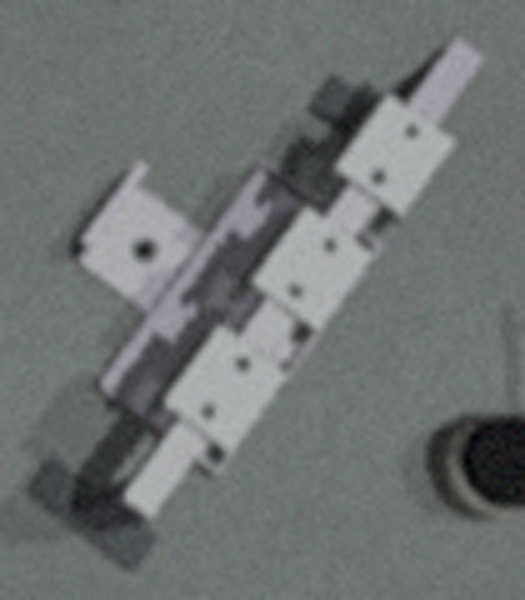

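All three brackets sit level on the bar, the pin shows in the tab hole, the pockets are empty and nothing else has moved. A numeric check before handing in.

```bash
python3 - <<'E'
from h import *
q=camera("scene");t=camera("top")
S=px([[91,91],[99,131],[115,198],[125,245],[142,319],[154,374]],3.7,(195,200))
T=px([[208,411],[243,364],[296,291],[330,246],[378,177],[413,132]],5,(370,150))
for n,p,u in(("scene",q,S),("top",t,T)):
    w=unproj(p,u,185)[:,:2]-M; w=(w[::2]+w[1::2])/2
    print(n,np.c_[w@xR,w@yR_].round(1).tolist())
print("hole top",unproj(t,px([144,250],5,(370,150)),8).round(1),"scene",unproj(q,px([271,330],3.7,(195,200)),8).round(1))
save(q,"y1.png",(315,110,380,200),6.5)
E
```

```text
scene [[0.5, -89.8], [0.3, 2.4], [0.3, 92.5]]
top [[0.4, -90.8], [1.0, 1.0], [1.0, 90.5]]
hole top [[ 536.  -257.9    8. ]] scene [[ 538.7 -260.3    8. ]]
```

View pics/y1.png

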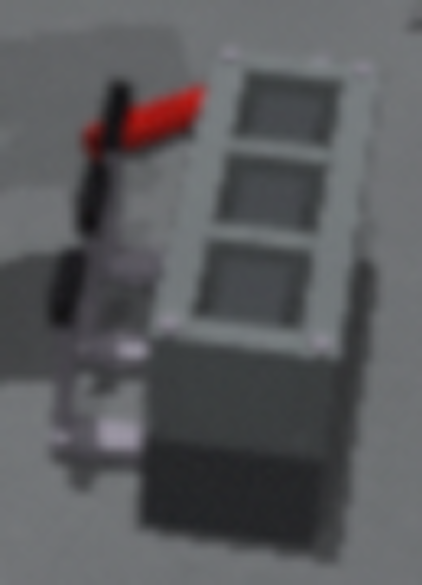

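The rod handles sit exactly where they started, at crop (70,290), (95,195) and (117,118), and the arm is clear. Handing in.

```bash
python3 - <<'E'
from h import *
print(hand_in())
E
```

```text
the job is handed in; nothing more can be done
None
```

The job is handed in, after about 54 s of the 210 s allowed. I set the drip tray on its pin first. Then, one bracket at a time, I knocked up all three, hung each astride the bar, and pushed its rod back down.

My last checks, just before handing in:
- **Tray:** it looks flat, with the pin showing inside the tab's hole and the pan square under the bar. The tray rested on the bench when I let go.
- **Brackets:** the cameras put them 1 mm or less off the bar's centreline, at about −90, +2 and +91 mm along it, and they look level. I saw no sign of the tray or a bracket being knocked aside during the run. I did not measure their height directly, but each met the bar at the same height, about 3 mm above what I had expected.
- **Rods:** each was pushed onto its stop, with the force rising to 28–34 N, and the three handles look to be where they started.
- **Bystanders:** I touched none. In the pictures they look undisturbed, and the arm was clear at hand-in.
- **Disagreement:** the two cameras differ by about 3–4 mm on where the pin is, partly because I assumed the height of the spot. This did not affect the fit, as the tray dropped over the pin without resistance.

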